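# Tip used vials into the bin under a low shelf

### The job

Clear up after the kit check: stand the squat white bottle that is in the way of the waste bin in its shallow tray, and load every used vial standing about on the counter into the steel scoop; then reach in under the wire shelf with the loaded scoop and tip all the vials out into the bin, without knocking hard against the shelf. At the end set the empty scoop back down flat on its mat, with the bottle still upright in the tray, and leave the other things on the counter alone.

Things in the scene. Friction and masses are not known exactly. Their poses are not given: they have to be found in the camera images.
- vial1_mid (a point): Used empty glass vial with aluminium neck ring (one of five alike, some absent): body 22 mm diameter, neck ring 18 mm, 48 mm tall, 20 g. Point: on its axis half-way up (24 mm above its base); z axis from base to neck. Starts standing on the counter; may be knocked over and lie.
- vial2_mid (a point): Used empty glass vial with aluminium neck ring (one of five alike, some absent): body 22 mm diameter, neck ring 18 mm, 48 mm tall, 20 g. Point: on its axis half-way up (24 mm above its base); z axis from base to neck. Starts standing on the counter; may be knocked over and lie.
- vial3_mid (a point): Used empty glass vial with aluminium neck ring (one of five alike, some absent): body 22 mm diameter, neck ring 18 mm, 48 mm tall, 20 g. Point: on its axis half-way up (24 mm above its base); z axis from base to neck. Starts standing on the counter; may be knocked over and lie.
- vial4_mid (a point): Used empty glass vial with aluminium neck ring (one of five alike, some absent): body 22 mm diameter, neck ring 18 mm, 48 mm tall, 20 g. Point: on its axis half-way up (24 mm above its base); z axis from base to neck. Starts standing on the counter; may be knocked over and lie.
- vial5_mid (a point): Used empty glass vial with aluminium neck ring (one of five alike, some absent): body 22 mm diameter, neck ring 18 mm, 48 mm tall, 20 g. Point: on its axis half-way up (24 mm above its base); z axis from base to neck. Starts standing on the counter; may be knocked over and lie.
- scoop_floor (a point): Steel hand scoop, 220 g: flat floor 68 x 120 mm, 2 mm sheet, back and side walls 41 mm high; its front is a 54 mm ramp rising at 20 degrees to the lip, with 28 mm side walls. Point: mid inner floor, 2 mm above the underside; x forward to the lip, z up. Inside: x -32 to +34 mm (ramp begins), y -58 to +58 mm. Polished: vials run out with the nose about 60 degrees down.
- scoop_grip (a point): Point on the scoop's black handle to grip: 96 mm behind and 32 mm above the floor point, same axes. The handle is a straight level bar along the scoop's x, 16 mm wide (y), 22 mm tall (z), standing out 111 mm behind the back wall; its underside is 23 mm above what the scoop stands on.
- scoop_lip (a point): Middle of the scoop's straight 120 mm wide pouring lip: 85 mm ahead and 18 mm above the floor point (same axes).
- mat: Fixed black rubber mat, 190 mm x 190 mm, 4 mm thick, on which the scoop's cup stands (its handle may overhang). Origin: centre of its underside on the counter; z up.
- rack: Fixed wire shelf on four 16 mm corner legs, over the bin: 200 mm deep (its x 0 to 200), 400 mm wide (its y -200 to 200), underside 170 mm, top 178 mm, leg tops 182 mm above the counter. Light stock on its two rear corners, over 110 mm from its centre line. Origin: on the counter under the middle of its front edge; x points into the shelf, away from the robot. Its front is open.
- bin_in (a point): Low open waste bin, yellow plastic, fixed under the shelf: 150 (x) by 220 mm (y) outside, rim 65 mm above the counter, walls and floor 4 mm; axes along the shelf's. Point: centre of its inner floor, 4 mm above the counter; its front wall is 75 mm before this, 5 mm behind the shelf's front edge. 105 mm are open between rim and shelf.
- bottle_mid (a point): Squat white plastic bottle with a grey screw cap, about 240 g, standing in front of the bin: body 60 mm diameter up to 70 mm, cap 47 mm diameter, 95 mm tall over all. Point: on its axis half-way up (47.5 mm above its base); z axis up the bottle.
- tray_in (a point): Empty shallow white tray for the bottle, fixed: 130 mm x 130 mm outside, rim 14 mm high, walls and floor 4 mm thick. Point: centre of its inner floor (4 mm above the counter); x, y along its sides.
- brown: Bystander: brown glass bottle, 44 mm diameter, 105 mm tall. Origin: centre of its underside. Leave alone.
- tape: Bystander: roll of white tape, 84 mm diameter, 25 mm high, lying flat. Origin: centre of its underside. Leave alone.
- carton: Bystander: small white carton, 45 x 90 x 45 mm. Origin: centre of its underside. Leave alone.
Mind the look-alikes: they are no part of the job. Leave any orange look-alike of the part that bears vial5_mid alone.

How it is judged:
By the outcome, as a careful person would: the job done as asked, in the order asked, and still so for the second after the job is handed in, with the robot touching nothing.
Of vial1, vial2, vial3, vial4, vial5 only 3 to 5 are there at a start; the rules pass over those that are not, and their reading is None.
At some moment in a run one of bottle, vial1, vial2, vial3, vial4, vial5 may be knocked a few centimetres aside while the robot is not near it.
It also fails if it takes over 210 s, if anything falls off the work surface, if the arm or the gripper's body presses on something with over 40 N, if the wrist force passes 120 N, or if a joint passes its speed limit or range.

### The arm

A 7-joint arm with a two-finger parallel gripper is mounted at the origin on the work surface. World frame = base frame: x ahead of the robot, y to its left, z up, the work surface at z = 0. Lengths are in m, angles in rad, forces in N, time in s.
With the tool pointing down it reaches from about 0.4 to 0.85 m from the base axis. Payload 10.4 kg.
Tool frame: the origin (TCP) lies midway between the tips of the shut fingers; the grasp point (between the pads) lies 19 mm behind it (robot.pinch_z is the distance from the TCP to the grasp point, in m); z points along the fingers, y is the line along which they close (so a half turn about z gives the same grasp; the last joint's range is limited). The gripper opens to 87 mm and grips with 3 to 60 N. Pads are 19 mm wide; open, the fingers measure 117 mm over their backs; the gripper's body (75 mm by 190 mm) begins 51 mm behind the grasp point.
Start: joints at [-1.175, 0.332, -0.065, 1.46, 0.022, 1.35, -0.088], TCP at [0.254, 0.571, 0.223] pointing down, gripper open.
Joint ranges: [-2.6, 2.6], [-0.5, 2.12], [-1.47, 1.34], [0.16, 2.42], [-1.27, 4.41], [0.06, 2.06], [-2.6, 2.6]. Speed limits (rad/s): [2.22, 2.22, 2.79, 2.79, 3.14, 3.14, 3.14].

### API

Orientations are given as a rotation vector (axis times angle).
In Python, from station import robot gives the robot as it stands. The module is installed in compiled form; this text tells all that it offers.
- The arm moves only by the tool send_rows, never from a script. Its arguments are lists of equal length, an entry for each row: "turn": the turn, a rotation vector about the tool's x, y, z in rad, a list of three; "dp": the shift along the tool's x, y, z in m, a list of three; "fingers": the opening, from -1 (shut) to 1 (fully open), so that 0 is half open. In form: {"turn": [[wx, wy, wz], ...], "dp": [[tx, ty, tz], ...], "fingers": [fingers, ...]}. A call has 1 to 8 rows; each row is the pose to reach, as a shift and turn from the pose commanded when the call began, along the tool's axes at that moment; what a row does not reach only later rows make up. A row lasts 1/8 s, in which the tool goes at most 62.5 mm and 10.7 degrees, less where a joint would pass 70% of its speed; a pose out of reach is approached as far as the arm can. A call with a gripper value outside its range is refused whole. The fingers move at their own pace and stop on an object; "newtons" is the grip in N (left out, the last holds). Time passes only in rows, so rows that repeat a pose let the fingers close. It gives the time, the measured TCP pose, the force, the opening and the grip force at its end, in the units of the state.
- robot.sense(): the state, without advancing time (a new reading comes with each control period).
- robot.get_image(name): name is "scene" or "top"; returns (picture, depth): 480x640x3 uint8, red, green, blue; 480x640 float32, m along the optical axis (not along the pixel's ray), 0 where there is no reading.
- robot.camera_info(name): a dict with "vertical_fov" (degrees; the focal length in pixels is half the picture's height over the tangent of half this angle, whatever the lens; pixels are square), "cx", "cy" (the principal point, pixels), "extrinsics" (4x4, takes a point from camera to world coordinates). Camera axes: x right, y up, looking along -z (the intrinsics and any distortion apply to the point x, -y, -z); pixel columns grow to the right and rows downward; lengths in m; the calibration is good to about 2 mm. A picture is of the moment at which its call begins. camera_info takes no time and is no camera call.
- robot.job_done(): hands the job in; it is judged then, once.
Trained networks look in the newest picture that a camera, given by its name, has taken for a name from the list of things; names that differ only in an ending like _2 or _b are one class to them, and where a whole thing is asked for, a point or a joint stands for the part that bears it (a point fixed in the world has none). Each returns a list of dicts, best first, with "score" (0 to 1); they miss things now and then, are a little off and sometimes report something else, mostly with a low value. They report only what shows in the picture. A call takes as long as a camera call. They do not tell look-alikes from the thing itself.
- robot.find_in(camera, label): "at" ([column, row] in pixels, amid what is visible of it).
The state is a dict: "time": time; "qpos": joint angles; "dq": joint speeds; "joint_torque": joint torques, N m; "eef_pos": TCP position; "tool_rot": TCP orientation; "ft_force": force on the tool from outside, world axes, zero at the start; "moment": the same for the moment, N m; "opening": opening from 0.0 (shut) to 1.0 (fully open); "gripper_force": force on a finger pad.
Only numpy, scipy, OpenCV 4.12 (cv2) and the standard library are available. Lean on these libraries where they do the work, as an engineer would, in place of code of your own. Each camera call takes 0.05 s, during which the arm holds its last target. There are 200 camera calls.

## Working session

There is one attempt and no reset: what is moved stays moved. The work goes in short steps, Python scripts to look and compute and a tool call to move; the robot and the scene stay as the last step left them, time stands still between calls to the robot, and variables do not carry over. Pictures are saved under pics/ and viewed, at most 14 in all, crops included, and the job is handed in when it is done.

Besides the shell and the picture viewer there is one more tool, called after ">>>" as name(argument=value, ...) on one line, values as JSON. send_rows: Moves the arm, as the interface text tells. Its arguments: {"type":"object","properties":{"turn":{"type":"array","items":{"type":"array","items":{"type":"number"}}},"dp":{"type":"array","items":{"type":"array","items":{"type":"number"}}},"fingers":{"type":"array","items":{"type":"number"}},"newtons":{"type":"number"}},"required":["turn","dp","fingers"]}

```bash
mkdir -p pics
cat > h.py <<'E'
import numpy as np, cv2
from scipy.spatial.transform import Rotation as R
from station import robot
def cam(n):
    i=robot.camera_info(n); f=240/np.tan(np.radians(i['vertical_fov'])/2)
    return i,f,np.array(i['extrinsics'])
def shot(n,fn=None):
    im,d=robot.get_image(n)
    if fn: cv2.imwrite('pics/'+fn,im[:,:,::-1])
    return im,d
def cloud(n,d):
    i,f,T=cam(n); v,u=np.mgrid[0:480,0:640]
    P=np.stack([(u-i['cx'])/f*d,-(v-i['cy'])/f*d,-d],-1)
    return P@T[:3,:3].T+T[:3,3]
def proj(n,p):
    i,f,T=cam(n); c=(np.array(p)-T[:3,3])@T[:3,:3]
    return i['cx']+f*c[0]/-c[2], i['cy']-f*c[1]/-c[2]
def st():
    s=robot.sense(); print('t',round(s['time'],2),'pos',np.round(s['eef_pos'],4),'\nR',np.round(R.from_rotvec(s['tool_rot']).as_matrix(),3).tolist(),'q',np.round(s['qpos'],2),'F',np.round(s['ft_force'],1),'open',round(s['opening'],3),round(s['gripper_force'],1)); return s
E
python3 - <<'E'
from h import *
st()
for n in ['scene','top']:
    print({k:(v if k!='extrinsics' else np.round(v,3).tolist()) for k,v in robot.camera_info(n).items()})
    im,d=shot(n,n+'0.png'); P=cloud(n,d); np.save(n+'0.npy',P)
    for l in ['vial1_mid','scoop_floor','scoop_grip','scoop_lip','mat','rack','bin_in','bottle_mid','tray_in','brown','tape','carton']:
        for r in robot.find_in(n,l)[:7]:
            u,v=np.round(r['at']).astype(int); 
            print(n,l,round(r['score'],2),u,v,np.round(P[min(v,479),min(u,639)],3))
E
```

```text
t 0.0 pos [0.254  0.5706 0.2218] 
R [[-0.914, 0.407, -0.001], [0.407, 0.914, -0.001], [-0.0, -0.001, -1.0]] q [-1.17  0.33 -0.06  1.46  0.02  1.35 -0.09] F [0.5 0.  0.3] open 1.0 0.0
{'vertical_fov': 55.67846573757305, 'cx': 319.1195312526083, 'cy': 243.78664074666975, 'extrinsics': [[0.484, -0.634, 0.603, 1.174], [0.875, 0.339, -0.346, -0.263], [0.015, 0.695, 0.719, 0.753], [0.0, 0.0, 0.0, 1.0]]}
scene scoop_floor 0.84 377 192 [0.457 0.318 0.007]
scene scoop_floor 0.72 273 290 [ 0.64  -0.06   0.033]
scene scoop_floor 0.17 245 265 [ 0.675 -0.119  0.176]
scene scoop_grip 0.84 380 197 [0.477 0.313 0.007]
scene scoop_lip 0.87 377 197 [0.473 0.307 0.007]
scene scoop_lip 0.65 133 382 [ 0.716 -0.35   0.047]
scene mat 0.6 393 216 [0.55  0.301 0.006]
scene rack 0.73 269 287 [ 0.737 -0.104  0.177]
scene bin_in 0.87 294 326 [ 0.824 -0.102  0.178]
scene bottle_mid 0.56 244 267 [ 0.678 -0.122  0.176]
scene tray_in 0.59 102 331 [ 0.554 -0.382  0.005]
scene brown 0.77 459 215 [0.659 0.402 0.054]
scene tape 0.84 449 180 [0.503 0.519 0.004]
scene tape 0.35 97 276 [ 0.436 -0.361  0.032]
scene carton 
[... 250 characters left out ...]
0]]}
top scoop_floor 0.66 232 279 [0.483 0.298 0.004]
top scoop_floor 0.17 378 242 [ 0.567 -0.082  0.098]
top scoop_grip 0.57 229 277 [0.477 0.063 1.359]
top scoop_lip 0.66 230 280 [0.48  0.304 0.002]
top mat 0.82 251 274 [0.495 0.248 0.005]
top rack 0.91 382 165 [ 0.778 -0.107  0.023]
top rack 0.21 380 244 [ 0.562 -0.087  0.096]
top bin_in 0.63 370 190 [ 0.715 -0.075  0.002]
top bottle_mid 0.89 379 242 [ 0.568 -0.085  0.092]
top tray_in 0.8 489 245 [ 0.56  -0.389  0.   ]
top brown 0.69 474 192 [ 0.697 -0.341  0.046]
top brown 0.6 185 222 [0.629 0.405 0.076]
top tape 0.65 147 265 [0.524 0.527 0.   ]
top carton 0.65 474 193 [ 0.693 -0.339  0.051]
top carton 0.49 370 190 [ 0.715 -0.075  0.002]
```

View pics/top0.png

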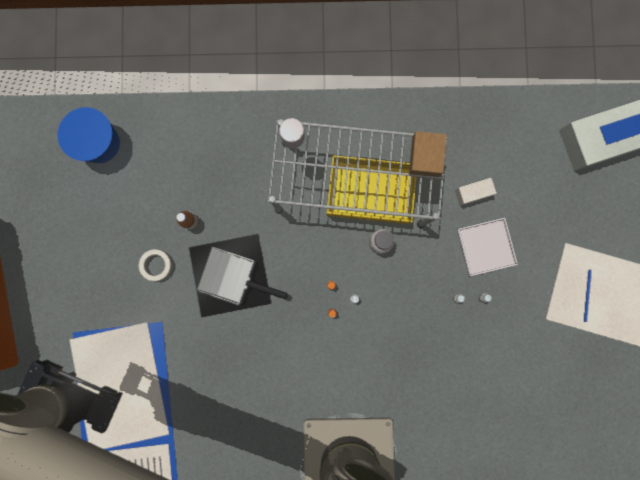

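View pics/scene0.png

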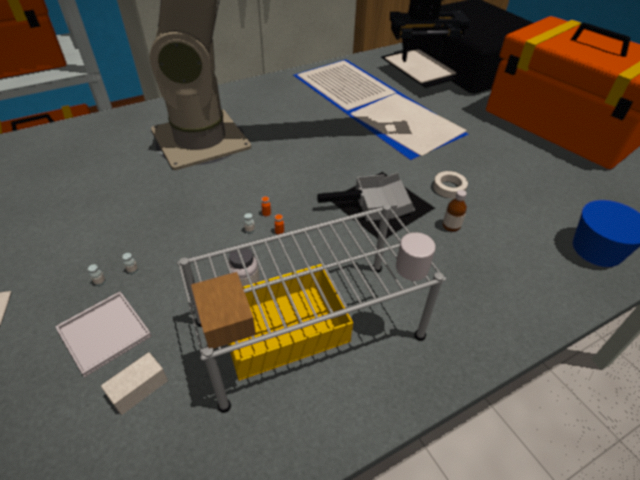

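The top view shows white vials at (355,299), (460,298) and (486,298), orange look-alikes at (332,286) and (332,314), and the bottle at (381,241). The tray is at (488,246) and the scoop at (228,276) on the black mat, with its handle running to (290,297). The scene view shows three clear vials and the bin under the shelf. Next I'll measure these.

```bash
cat >> h.py <<'E'
def ray(n,u,v,z):
    i,f,T=cam(n); d=T[:3,:3]@np.array([(u-i['cx'])/f,-(v-i['cy'])/f,-1.]); o=T[:3,3]
    return o+d*(z-o[2])/d[2]
def blobs(n,P,u,v,zlo,zhi,w=14):
    "mean of points in a window with height between"
    S=P[v-w:v+w,u-w:u+w].reshape(-1,3); S=S[(S[:,2]>zlo)&(S[:,2]<zhi)]; return len(S),(S.min(0)+S.max(0))/2,np.median(S,0)
E
python3 - <<'E'
from h import *
im=cv2.imread('pics/top0.png')
a=cv2.resize(im[225:325,180:300],None,fx=5,fy=5,interpolation=cv2.INTER_CUBIC)
b=cv2.resize(im[110:240,260:450],None,fx=3,fy=3,interpolation=cv2.INTER_CUBIC)
cv2.imwrite('pics/c1.png',a);cv2.imwrite('pics/c2.png',b)
P=np.load('top0.npy')
for nm,u,v,lo,hi,w in [('v',355,299,.03,.06,9),('v',460,298,.03,.06,9),('v',486,298,.03,.06,9),('o',332,286,.03,.06,9),('o',332,314,.03,.06,9),('bottle',381,241,.08,.11,16)]:
    k=blobs('top',P,u,v,lo,hi,w); print(nm,k[0],np.round(k[1],4),np.round(k[2],4),np.round(ray('top',u,v,.04),3))
# mat, tray
hsv=cv2.cvtColor(im,cv2.COLOR_BGR2HSV)
m=np.zeros(im.shape[:2],np.uint8); m[210:285,450:525]=(im[210:285,450:525].min(2)>140)*255
c=max(cv2.findContours(m,0,1)[0],key=cv2.contourArea); r=cv2.minAreaRect(c); print('tray',r,np.round(ray('top',*r[0],.01),4))
m=np.zeros(im.shape[:2],np.uint8); m[225:325,180:300]=(im[225:325,180:300].max(2)<40)*255
c=max(cv2.findContours(m,0,1)[0],key=cv2.contourArea); r=cv2.minAreaRect(cv2.convexHull(c)); print('mat',r)
m=np.zeros(im.shape[:2],np.uint8); m[140:235,310:430]=((hsv[140:235,310:430,1]>180)&(hsv[140:235,310:430,0]>18)&(hsv[140:235,310:430,0]<35))*255
m=cv2.morphologyEx(m,cv2.MORPH_CLOSE,np.ones((9,9)))
c=max(cv2.findContours(m,0,1)[0],key=cv2.contourArea); r=cv2.minAreaRect(c); print('bin',r,[np.round(ray('top',*p,.065),3) for p in cv2.boxPoints(r)])
# scoop points above mat
S=P[225:325,180:300].reshape(-1,3); S=S[(S[:,2]>.03)&(S[:,2]<.06)&(S[:,1]<.35)]; print('scoop hi',len(S),S.min(0),S.max(0))
E
```

```text
v 50 [ 0.4264 -0.0242  0.0415] [ 0.428  -0.0244  0.0459] [ 0.425 -0.025  0.04 ]
v 61 [ 0.4238 -0.2941  0.0412] [ 0.423  -0.2929  0.0464] [ 0.423 -0.295  0.04 ]
v 63 [ 0.4227 -0.3635  0.0419] [ 0.4241 -0.3616  0.0457] [ 0.421 -0.362  0.04 ]
o 49 [0.4635 0.0347 0.0409] [0.4624 0.0361 0.0459] [0.46  0.034 0.04 ]
o 50 [0.3901 0.0336 0.0421] [0.391  0.0351 0.0469] [0.388 0.035 0.04 ]
bottle 283 [ 0.5746 -0.0973  0.0903] [ 0.5743 -0.0972  0.0946] [ 0.574 -0.096  0.04 ]
tray ((487.2059326171875, 246.32357788085938), (49.23472595214844, 49.71980285644531), 75.96376037597656) [ 0.5564 -0.3809  0.01  ]
mat ((234.6424560546875, 299.5692443847656), (19.223878860473633, 67.99617004394531), 79.04593658447266)
bin ((375.0517578125, 213.1207275390625), (42.805904388427734, 84.03611755371094), 66.80140686035156) [array([0.654, 0.04 , 0.065]), array([ 0.736, -0.16 ,  0.065]), array([ 0.633, -0.2  ,  0.065]), array([ 0.552, -0.001,  0.065])]
scoop hi 429 [0.4175248  0.14968879 0.0301882 ] [0.56638803 0.34754207 0.05472558]
```

View pics/c1.png

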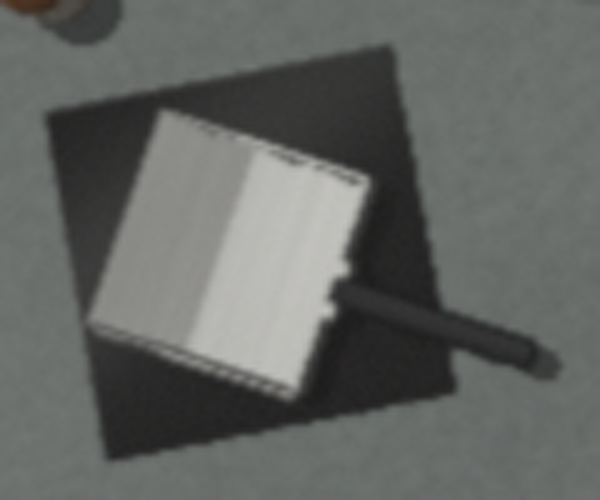

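View pics/c2.png

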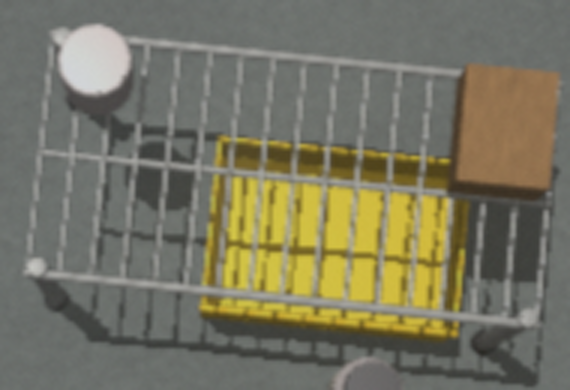

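c1 shows the scoop with lip corners at crop (162,110) and (90,322), back corners at (370,180) and (295,400), and the handle from (335,290) to (535,360). The mat corners are visible too. c2 shows the front leg tops at (37,267) and (528,317), and the bin's front rim running from (203,310) to (460,335).

Run:
```python
from h import *
q=lambda x,y,z,c=1: ray('top',180+x/5,225+y/5,z) if c==1 else ray('top',260+x/3,110+y/3,z)
p=lambda *a: print(*[np.round(x,4) if not isinstance(x,str) else x for x in a])
ang=lambda a,b: np.degrees(np.arctan2(b[1]-a[1],b[0]-a[0]))
m=[q(*c,.004) for c in [(48,115),(390,45),(455,392),(108,460)]]; p('mat',np.mean(m,0))
l=[q(162,110,.024),q(90,322,.024)]; b=[q(370,180,.045),q(295,400,.045)]
p('lip',np.mean(l,0),ang(*l)+90,'back',np.mean(b,0),ang(*b)+90); 
h=[q(335,290,.049),q(535,360,.049)]; p('handle',*h,ang(h[1],h[0]), 'axis',ang(np.mean(b,0),np.mean(l,0)))
L=[q(37,267,.182,2),q(528,317,.182,2)]; p('rack legs',*L,np.mean(L,0),ang(L[1],L[0])-90)
B=[q(203,310,.065,2),q(460,335,.065,2)]; p('bin front',*B,np.mean(B,0),ang(B[1],B[0])-90)
# tool-frame delta to above bottle
s=st(); T=R.from_rotvec(s['tool_rot']).as_matrix(); print(T.T@(np.array([.574,-.097,.2])-s['eef_pos']))
```

```text
mat [0.4923 0.3036 0.004 ]
lip [0.5124 0.3652 0.024 ] 250.9432 back [0.4717 0.2539 0.045 ] 250.5469
handle [0.4715 0.2521 0.049 ] [0.4338 0.1497 0.049 ] 69.774 axis 69.9185
rack legs [0.6667 0.1719 0.182 ] [ 0.62   -0.2086  0.182 ] [ 0.6434 -0.0183  0.182 ] -6.9918
bin front [0.6457 0.0413 0.065 ] [ 0.6199 -0.1772  0.065 ] [ 0.6328 -0.0679  0.065 ] -6.7176
t 1.3 pos [0.2542 0.571  0.2226] 
R [[-0.914, 0.407, -0.0], [0.407, 0.914, 0.0], [0.0, 0.0, -1.0]] q [-1.17  0.33 -0.06  1.46  0.02  1.35 -0.09] F [-0.6  0.3 -0.8] open 1.0 0.0
[-0.56385896 -0.4801998   0.02251756]
```

>>> send_rows(turn=[[0,0,-0.297],[0,0,-0.297],[0,0,-0.297],[0,0,-0.297],[0,0,-0.297],[0,0,-0.297],[0,0,-0.297],[0,0,-0.297]], dp=[[-0.564,-0.48,0.022],[-0.564,-0.48,0.022],[-0.564,-0.48,0.022],[-0.564,-0.48,0.022],[-0.564,-0.48,0.022],[-0.564,-0.48,0.022],[-0.564,-0.48,0.022],[-0.564,-0.48,0.022]], fingers=[1,1,1,1,1,1,1,1])

```text
time: 2.3
eef_pos: [0.4708, 0.1184, 0.208]
tool_rot: [0.191, 3.135, 0.001]
ft_force: [0.9, 1.0, -0.3]
opening: 1.006
gripper_force: 0.0
```

```bash
cat >> h.py <<'E'
import json
def go(p,Rm=None,yaw=None):
    "print turn, dp to reach world TCP p with rotation Rm, or tool-down with tool-y at yaw deg"
    s=st(); A=R.from_rotvec(s['tool_rot'])
    json.dump([list(s['qpos']),list(s['eef_pos']),list(s['tool_rot'])],open('log.jsonl','a')); open('log.jsonl','a').write('\n')
    if yaw is not None:
        y=np.radians(yaw); Y=np.array([np.cos(y),np.sin(y),0]); Z=np.array([0,0,-1.]); Rm=np.stack([np.cross(Y,Z),Y,Z],1)
    t=(A.inv()*R.from_matrix(Rm)).as_rotvec() if Rm is not None else np.zeros(3)
    print('turn',np.round(t,3).tolist(),'dp',np.round(A.inv().apply(np.array(p)-s['eef_pos']),4).tolist())
E
python3 -c "
from h import *
go([.574,-.097,.2],yaw=83)"
```

```text
t 2.3 pos [0.4708 0.1184 0.208 ] 
R [[-0.993, 0.121, 0.001], [0.121, 0.993, 0.001], [-0.001, 0.001, -1.0]] q [-0.61  0.02  0.27  1.85 -0.01  1.27  1.12] F [ 0.9  1.  -0.3] open 1.006 0.0
turn [0.001, 0.001, 0.0] dp [-0.1286, -0.2013, 0.008]
```

>>> send_rows(turn=[[0,0,0],[0,0,0],[0,0,0],[0,0,0],[0,0,0]], dp=[[-0.129,-0.201,0.008],[-0.129,-0.201,0.008],[-0.129,-0.201,0.008],[-0.129,-0.201,0.008],[-0.129,-0.201,0.06]], fingers=[1,1,1,1,1])

```text
time: 2.92
eef_pos: [0.5769, -0.1002, 0.1502]
tool_rot: [0.2, 3.127, -0.003]
ft_force: [-0.6, 1.8, -0.8]
opening: 0.998
gripper_force: 0.0
```

```bash
python3 -c "
from h import *
im,d=shot('top'); P=cloud('top',d)
k=blobs('top',P,381,241,.08,.1,16); print(k[0],k[1])
im,d=shot('scene'); P=cloud('scene',d); print(robot.find_in('scene','bottle_mid')[:2])
print(proj('scene',[.574,-.097,.095]))
im[250:450]; cv2.imwrite('pics/s1.png',cv2.resize(im[180:330,150:350],None,fx=3,fy=3)[:,:,::-1])
go([.574,-.097,.041],yaw=83)"
```

```text
49 [ 0.57417528 -0.08390123  0.09023695]
[{'at': [244.6, 264.7], 'score': 0.69}]
(np.float64(239.9176253874822), np.float64(254.2314239088807))
t 3.08 pos [ 0.5721 -0.0944  0.1459] 
R [[-0.993, 0.121, -0.005], [0.121, 0.993, 0.0], [0.005, -0.0, -1.0]] q [-0.31  0.31  0.48  1.7  -0.15  1.17  1.65] F [0.5 0.9 0.5] open 1.004 0.0
turn [-0.0, -0.005, 0.0] dp [-0.0027, -0.0023, 0.1049]
```

View pics/s1.png

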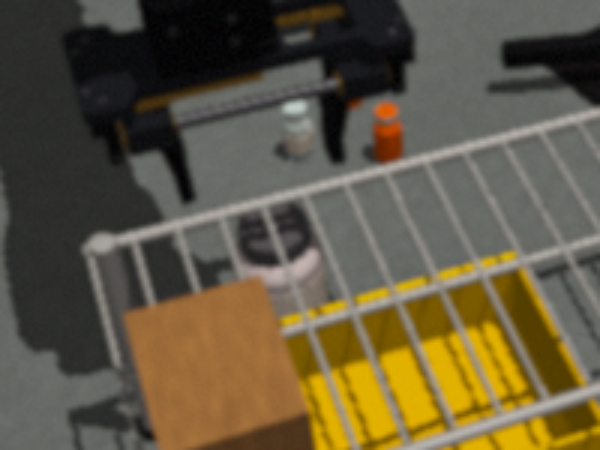

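The bottle's cap is at about (242,258) in the scene view, close to the predicted (240,254), so it hasn't moved. I'll descend and grip.

>>> send_rows(turn=[[0,-0.005,0],[0,-0.005,0],[0,-0.005,0],[0,-0.005,0],[0,-0.005,0],[0,-0.005,0],[0,-0.005,0],[0,-0.005,0]], dp=[[-0.003,-0.002,0.04],[-0.003,-0.002,0.08],[-0.003,-0.002,0.105],[-0.003,-0.002,0.105],[-0.003,-0.002,0.105],[-0.003,-0.002,0.105],[-0.003,-0.002,0.105],[-0.003,-0.002,0.105]], fingers=[1,1,1,0.2,0,0,0,0], newtons=25)

```text
time: 4.08
eef_pos: [0.5775, -0.0969, 0.0442]
tool_rot: [0.19, 3.129, 0.001]
ft_force: [-0.9, 2.1, 6.9]
opening: 0.682
gripper_force: 25.0
```

```bash
python3 -c "
from h import *
go([.560,-.382,.16],yaw=83)"
```

```text
t 4.08 pos [ 0.5775 -0.0969  0.0442] 
R [[-0.993, 0.121, 0.007], [0.121, 0.993, 0.0], [-0.007, 0.001, -1.0]] q [-0.28  0.43  0.45  1.78 -0.22  0.97  1.71] F [-0.9  2.1  6.9] open 0.682 25.0
turn [0.001, 0.007, 0.001] dp [-0.018, -0.285, -0.116]
```

>>> send_rows(turn=[[0,0,0],[0,0,0],[0,0,0],[0,0,0],[0,0,0],[0,0,0],[0,0,0],[0,0,0]], dp=[[0,0,-0.03],[0,0,-0.06],[-0.005,-0.05,-0.08],[-0.01,-0.11,-0.08],[-0.015,-0.17,-0.08],[-0.018,-0.23,-0.08],[-0.018,-0.285,-0.08],[-0.018,-0.285,-0.08]], fingers=[0,0,0,0,0,0,0,0])

```text
time: 5.08
eef_pos: [0.5559, -0.3884, 0.1228]
tool_rot: [0.203, 3.132, -0.006]
ft_force: [-0.1, 0.2, -3.2]
opening: 0.686
gripper_force: 25.0
```

```bash
python3 -c "
from h import *
go([.5564,-.381,.051],yaw=83)"
```

```text
t 5.08 pos [ 0.5559 -0.3884  0.1228] 
R [[-0.992, 0.129, 0.003], [0.129, 0.992, -0.004], [-0.003, -0.003, -1.0]] q [ 0.16  0.56  0.55  1.46 -0.3   1.21  2.18] F [-0.1  0.2 -3.2] open 0.686 25.0
turn [-0.003, 0.003, -0.007] dp [0.0007, 0.0076, 0.0718]
```

>>> send_rows(turn=[[0,0,0],[0,0,0],[0,0,0],[0,0,0],[0,0,0],[0,0,0],[0,0,0],[0,0,0]], dp=[[0.001,0.007,0.03],[0.001,0.007,0.055],[0.001,0.007,0.066],[0.001,0.007,0.072],[0.001,0.007,0.072],[0.001,0.007,0.072],[0.001,0.007,0.072],[0.001,0.007,0.072]], fingers=[0,0,0,0,0,0.9,0.9,0.9])

```text
time: 6.08
eef_pos: [0.5599, -0.3754, 0.0513]
tool_rot: [0.191, 3.13, -0.001]
ft_force: [0.1, -0.3, 0.7]
opening: 0.91
gripper_force: 0.0
```

```bash
python3 -c "
from h import *
go([.4235,-.363,.12],yaw=60)"
```

```text
t 6.08 pos [ 0.5599 -0.3754  0.0513] 
R [[-0.993, 0.122, 0.006], [0.121, 0.993, -0.001], [-0.006, -0.0, -1.0]] q [ 0.16  0.61  0.52  1.53 -0.33  1.08  2.2 ] F [ 0.1 -0.3  0.7] open 0.91 0.0
turn [0.001, 0.006, 0.402] dp [0.1364, -0.0043, -0.0695]
```

>>> send_rows(turn=[[0,0,0],[0,0,0],[0,0,0.1],[0,0,0.2],[0,0,0.22],[0,0,0.22]], dp=[[0,0,-0.04],[0,0,-0.08],[0.06,0,-0.08],[0.11,-0.002,-0.08],[0.136,-0.004,-0.07],[0.136,-0.004,-0.07]], fingers=[0.9,0.9,0.9,0.4,0.2,0.2])

```text
time: 6.82
eef_pos: [0.4219, -0.3627, 0.1201]
tool_rot: [0.537, 3.09, 0.002]
ft_force: [1.0, 0.2, 0.5]
opening: 0.696
gripper_force: 0.0
```

```bash
python3 -c "
from h import *
im,d=shot('scene','s2.png'); im,d=shot('top','t2.png'); P=cloud('top',d)
for u,v in [(355,299),(460,298),(486,298),(488,246)]: 
  k=blobs('top',P,u,v,.03,.1,9); print(k[0],np.round(k[1],3) )
go([.4235,-.363,.012],yaw=70)"
```

```text
52 [ 0.426 -0.024  0.042]
58 [ 0.424 -0.295  0.042]Traceback (most recent call last):
  File "<string>", line 5, in <module>
    k=blobs('top',P,u,v,.03,.1,9); print(k[0],np.round(k[1],3) )
  File "h.py", line 25, in blobs
    S=P[v-w:v+w,u-w:u+w].reshape(-1,3); S=S[(S[:,2]>zlo)&(S[:,2]<zhi)]; return len(S),(S.min(0)+S.max(0))/2,np.median(S,0)
                                                                                       ~~~~~^^^
    return umr_minimum(a, axis, None, out, keepdims, initial, where)
ValueError: zero-size array to reduction operation minimum which has no identity
```

View pics/s2.png

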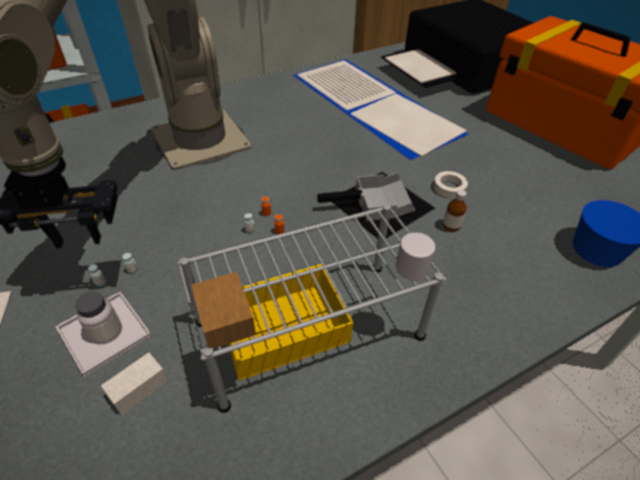

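The scene view shows the bottle upright in the tray at about (98,320) and the vials unmoved at (96,273) and (129,262).

>>> send_rows(turn=[[0,0,0],[0,0,0],[0,0,0],[0,0,0],[0,0,0],[0,0,0],[0,0,0],[0,0,0]], dp=[[0,0,0.05],[0,0,0.09],[0,0,0.108],[0,0,0.108],[0,0,0.108],[0,0,0.108],[0,0,0.108],[0,0,0.04]], fingers=[0.2,0.2,0.2,-0.7,-0.7,-0.7,-0.7,-0.7], newtons=8)

```text
time: 7.92
eef_pos: [0.422, -0.3607, 0.0722]
tool_rot: [-0.533, -3.094, -0.004]
ft_force: [1.4, 0.2, 1.6]
opening: 0.25
gripper_force: 8.0
```

```bash
python3 -c "
from h import *
go([.4833-.0128,.2853-.035,.12],yaw=70)"
```

```text
t 7.92 pos [ 0.422  -0.3607  0.0722] 
R [[-0.942, 0.335, -0.002], [0.335, 0.942, 0.003], [0.002, 0.002, -1.0]] q [ 0.09  0.36  0.63  1.84 -0.25  1.02  2.06] F [1.4 0.2 1.6] open 0.25 8.0
turn [0.002, -0.002, 0.008] dp [0.1588, 0.5921, -0.0462]
```

>>> send_rows(turn=[[0,0,0],[0,0,0],[0,0,0],[0,0,0],[0,0,0],[0,0,0],[0,0,0],[0,0,0]], dp=[[0.001,0.03,-0.048],[0.12,0.629,-0.048],[0.12,0.629,-0.048],[0.12,0.629,-0.048],[0.12,0.629,-0.048],[0.12,0.629,-0.048],[0.12,0.629,-0.048],[0.12,0.629,-0.048]], fingers=[-0.7,-0.7,-0.7,-0.7,-0.7,-0.7,-0.7,-0.7])

```text
time: 8.93
eef_pos: [0.4966, 0.1009, 0.1234]
tool_rot: [0.534, 3.09, 0.002]
ft_force: [1.4, 0.5, -0.0]
opening: 0.251
gripper_force: 8.0
```

```bash
python3 -c "
from h import *
go([.519,.2723,.10],yaw=70)"
```

```text
t 8.93 pos [0.4966 0.1009 0.1234] 
R [[-0.942, 0.335, 0.006], [0.335, 0.942, 0.0], [-0.006, 0.002, -1.0]] q [-0.59  0.15  0.33  1.91 -0.05  1.08  0.98] F [ 1.4  0.5 -0. ] open 0.251 8.0
turn [0.002, 0.006, 0.007] dp [0.0365, 0.169, 0.0236]
```

>>> send_rows(turn=[[0,0,0],[0,0,0],[0,0.006,0],[0,0.006,0],[0,0.006,0],[0,0.006,0],[0,0.006,0],[0,0.006,0]], dp=[[0.013,0.06,0.01],[0.026,0.12,0.02],[0.037,0.169,0.024],[0.037,0.169,0.026],[0.037,0.17,0.06],[0.037,0.17,0.09],[0.037,0.17,0.101],[0.037,0.17,0.101]], fingers=[-0.7,-0.7,-0.7,-0.7,-0.7,-0.7,-0.7,-0.7])

```text
time: 9.93
eef_pos: [0.519, 0.2708, 0.0218]
tool_rot: [-0.535, -3.094, -0.001]
ft_force: [0.4, 0.3, 0.0]
opening: 0.252
gripper_force: 8.0
```

```bash
python3 -c "
from h import *
go([.519,.2723,.02],yaw=70)"
```

```text
t 9.93 pos [0.519  0.2708 0.0218] 
R [[-0.942, 0.336, -0.001], [0.336, 0.942, 0.001], [0.001, 0.001, -1.0]] q [-0.73  0.44  0.21  1.78 -0.12  0.93  0.76] F [0.4 0.3 0. ] open 0.252 8.0
turn [0.001, -0.001, 0.007] dp [0.0005, 0.0014, 0.0018]
```

>>> send_rows(turn=[[0,0,0],[0,0,0],[0,0,0],[0,0,0],[0,0,0],[0,0,0],[0,0,0],[0,0,0]], dp=[[0,0.001,0.002],[0,0.001,0.002],[0,0.001,0.002],[0,0.001,-0.02],[0,0.001,-0.08],[-0.1,-0.565,-0.09],[-0.1,-0.565,-0.09],[-0.1,-0.565,-0.09]], fingers=[-0.3,-0.3,-0.3,-0.3,-0.3,0.1,0.2,0.2])

```text
time: 10.92
eef_pos: [0.4879, 0.0855, 0.1053]
tool_rot: [0.534, 3.096, 0.003]
ft_force: [1.7, 0.3, 0.4]
opening: 0.571
gripper_force: 0.0
```

```bash
python3 -c "
from h import *
shot('top','t3.png')
go([.424,-.2935,.1],yaw=70)"
```

```text
t 10.97 pos [0.4867 0.0765 0.1051] 
R [[-0.939, 0.343, -0.001], [0.343, 0.939, -0.001], [0.001, -0.001, -1.0]] q [-0.56  0.15  0.34  1.96 -0.05  1.05  1.02] F [ 1.1 -9.  -1.6] open 0.584 0.0
turn [-0.001, -0.001, -0.001] dp [-0.068, -0.369, 0.0055]
```

>>> send_rows(turn=[[0,0,0],[0,0,0],[0,0,0],[0,0,0],[0,0,0],[0,0,0],[0,0,0],[0,0,0]], dp=[[-0.068,-0.37,0.005],[-0.068,-0.37,0.005],[-0.068,-0.37,0.005],[-0.068,-0.37,0.005],[-0.068,-0.37,0.005],[-0.068,-0.37,0.005],[-0.068,-0.37,0.005],[-0.068,-0.37,0.005]], fingers=[0.2,0.2,0.2,0.2,0.2,0.2,0.2,0.2])

```text
time: 11.98
eef_pos: [0.4284, -0.2838, 0.0992]
tool_rot: [-0.535, -3.095, -0.003]
ft_force: [0.2, 0.1, -0.5]
opening: 0.602
gripper_force: 0.0
```

```bash
python3 -c "
from h import *
im,d=shot('top','t4.png'); P=cloud('top',d)
S=P[240:310,190:280].reshape(-1,3); S=S[(S[:,2]>.035)&(S[:,2]<.07)]
rel=S[:,:2]-[.4833,.2853]; x=rel@[.342,.940]; y=rel@[-.94,.342]; k=(x>-.025)&(x<.05)&(abs(y)<.052); print(k.sum(), x[k].mean(),y[k].mean(),S[k,2].max())
k=blobs('top',P,355,299,.03,.1,9); print(k[0],np.round(k[1],3) )
cv2.imwrite('pics/c4.png',cv2.resize(im[230:320,190:370],None,fx=4,fy=4)[:,:,::-1])
go([.424,-.2935,.012],yaw=70)"
```

```text
56 -0.004620565205367054 -0.03868994583963936 0.058810435175550735
50 [ 0.426 -0.024  0.042]
t 12.03 pos [ 0.4287 -0.2829  0.0992] 
R [[-0.943, 0.334, -0.001], [0.334, 0.943, 0.002], [0.001, 0.002, -1.0]] q [-0.08  0.22  0.64  1.93 -0.15  1.04  1.86] F [ 0.1  0.4 -0.2] open 0.602 0.0
turn [0.002, -0.001, 0.008] dp [0.0008, -0.0117, 0.0872]
```

View pics/c4.png

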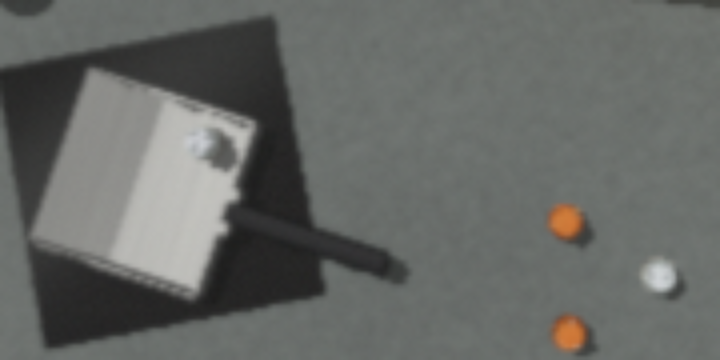

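The first vial is standing in the scoop, at crop (203,142). The third is at crop (660,275) beside the orange ones. I'll pick up the second now.

>>> send_rows(turn=[[0,0,0],[0,0,0],[0,0,0],[0,0,0],[0,0,0],[0,0,0],[0,0,0],[0,0,0]], dp=[[0.001,-0.012,0.03],[0.001,-0.012,0.07],[0.001,-0.012,0.087],[0.001,-0.012,0.087],[0.001,-0.012,0.087],[0.001,-0.012,0.087],[0.001,-0.012,0.087],[0.001,-0.012,0.02]], fingers=[0.2,0.2,0.2,-0.7,-0.7,-0.7,-0.7,-0.7], newtons=8)

```text
time: 13.02
eef_pos: [0.421, -0.2935, 0.0725]
tool_rot: [-0.532, -3.088, -0.003]
ft_force: [1.9, -0.4, 1.3]
opening: 0.246
gripper_force: 8.0
```

```bash
python3 -c "
from h import *
go([.4833,.2853,.11],yaw=70)"
```

```text
t 13.03 pos [ 0.421  -0.2935  0.0725] 
R [[-0.942, 0.335, -0.008], [0.335, 0.942, 0.004], [0.009, 0.001, -1.0]] q [-0.05  0.27  0.65  1.95 -0.19  1.    1.92] F [ 1.9 -0.4  1.3] open 0.246 8.0
turn [0.001, -0.009, 0.008] dp [0.1353, 0.5663, -0.0359]
```

>>> send_rows(turn=[[0,0,0],[0,0,0],[0,0,0],[0,0,0],[0,0,0],[0,0,0],[0,0,0],[0,0,0]], dp=[[0.002,0.03,-0.037],[0.135,0.565,-0.04],[0.135,0.565,-0.04],[0.135,0.565,-0.04],[0.135,0.565,-0.04],[0.135,0.565,-0.04],[0.135,0.565,-0.04],[0.135,0.565,-0.04]], fingers=[-0.7,-0.7,-0.7,-0.7,-0.7,-0.7,-0.7,-0.7])

```text
time: 14.02
eef_pos: [0.4745, 0.1713, 0.1153]
tool_rot: [-0.535, -3.096, -0.003]
ft_force: [1.4, -0.3, -0.2]
opening: 0.253
gripper_force: 8.0
```

```bash
python3 -c "
from h import *
go([.4833,.2853,.021],yaw=70)"
```

```text
t 14.03 pos [0.4745 0.1713 0.1153] 
R [[-0.942, 0.336, 0.0], [0.336, 0.942, 0.002], [0.0, 0.002, -1.0]] q [-0.69  0.16  0.27  1.92 -0.05  1.07  0.84] F [ 1.4 -0.3 -0.2] open 0.253 8.0
turn [0.002, -0.0, 0.007] dp [0.0299, 0.1102, 0.0946]
```

>>> send_rows(turn=[[0,0,0],[0,0,0],[0,0,0],[0,0,0],[0,0,0],[0,0,0],[0,0,0],[0,0,0]], dp=[[0.016,0.06,0.01],[0.03,0.111,0.015],[0.03,0.111,0.02],[0.03,0.111,0.05],[0.03,0.111,0.08],[0.03,0.111,0.094],[0.03,0.111,0.095],[0.03,0.111,0.095]], fingers=[-0.7,-0.7,-0.7,-0.7,-0.7,-0.7,-0.7,-0.3])

```text
time: 15.02
eef_pos: [0.4839, 0.2842, 0.0209]
tool_rot: [0.535, 3.096, 0.004]
ft_force: [0.6, 0.6, -0.3]
opening: 0.296
gripper_force: 0.0
```

```bash
python3 -c "
from h import *
go([.426,-.0245,.1],yaw=70)"
```

```text
t 15.03 pos [0.4839 0.2842 0.0209] 
R [[-0.942, 0.336, 0.0], [0.336, 0.942, 0.002], [0.0, 0.002, -1.0]] q [-0.78  0.39  0.2   1.85 -0.1   0.91  0.69] F [ 0.6  0.6 -0.3] open 0.296 0.0
turn [0.002, -0.0, 0.007] dp [-0.049, -0.31, -0.0798]
```

>>> send_rows(turn=[[0,0,0],[0,0,0],[0,0,0],[0,0,0],[0,0,0],[0,0,0],[0,0,0],[0,0,0]], dp=[[0,0,0],[0,0,-0.03],[0,0,-0.08],[-0.05,-0.31,-0.08],[-0.05,-0.31,-0.08],[-0.05,-0.31,-0.08],[-0.05,-0.31,-0.08],[-0.05,-0.31,-0.08]], fingers=[-0.3,-0.3,-0.3,-0.1,0.1,0.1,0.1,0.1])

```text
time: 16.02
eef_pos: [0.4266, -0.0252, 0.1003]
tool_rot: [0.534, 3.095, 0.004]
ft_force: [0.9, -0.8, 0.0]
opening: 0.55
gripper_force: 0.0
```

```bash
python3 -c "
from h import *
go([.426,-.0245,.012],yaw=70)"
```

```text
t 16.02 pos [ 0.4266 -0.0252  0.1003] 
R [[-0.942, 0.335, 0.001], [0.335, 0.942, 0.002], [-0.0, 0.003, -1.0]] q [-0.48 -0.01  0.44  2.12  0.    1.02  1.19] F [ 0.9 -0.8  0. ] open 0.55 0.0
turn [0.003, 0.0, 0.007] dp [0.0008, 0.0002, 0.0883]
```

>>> send_rows(turn=[[0,0,0],[0,0,0],[0,0,0],[0,0,0],[0,0,0],[0,0,0],[0,0,0],[0,0,0]], dp=[[0.001,0,0.04],[0.001,0,0.075],[0.001,0,0.088],[0.001,0,0.088],[0.001,0,0.088],[0.001,0,0.088],[0.001,0,0.088],[0.001,0,0.02]], fingers=[0.1,0.1,0.1,-0.7,-0.7,-0.7,-0.7,-0.7], newtons=8)

```text
time: 17.02
eef_pos: [0.4229, -0.0233, 0.0718]
tool_rot: [-0.532, -3.088, 0.004]
ft_force: [2.2, 0.9, -0.4]
opening: 0.248
gripper_force: 8.0
```

```bash
python3 -c "
from h import *
go([.4476,.2983,.11],yaw=70)"
```

```text
t 17.02 pos [ 0.4229 -0.0233  0.0718] 
R [[-0.942, 0.335, -0.009], [0.335, 0.942, -0.001], [0.008, -0.004, -1.0]] q [-0.49  0.04  0.45  2.15 -0.02  0.96  1.2 ] F [ 2.2  0.9 -0.4] open 0.248 8.0
turn [-0.004, -0.008, 0.008] dp [0.0847, 0.3112, -0.0388]
```

>>> send_rows(turn=[[0,0,0],[0,0,0],[0,0,0],[0,0,0],[0,0,0],[0,0,0],[0,0,0],[0,0,0]], dp=[[0.001,0.02,-0.037],[0.085,0.311,-0.04],[0.085,0.311,-0.04],[0.085,0.311,-0.04],[0.085,0.311,-0.04],[0.085,0.311,-0.04],[0.085,0.311,-0.04],[0.085,0.311,-0.01]], fingers=[-0.7,-0.7,-0.7,-0.7,-0.7,-0.7,-0.7,-0.7])

```text
time: 18.02
eef_pos: [0.4513, 0.2994, 0.0859]
tool_rot: [0.533, 3.094, 0.006]
ft_force: [0.2, -0.5, -0.6]
opening: 0.247
gripper_force: 8.0
```

```bash
python3 -c "
from h import *
go([.4476,.2983,.020],yaw=70)"
```

```text
t 18.02 pos [0.4513 0.2994 0.0859] 
R [[-0.942, 0.335, 0.003], [0.335, 0.942, 0.004], [-0.001, 0.004, -1.0]] q [-0.82  0.27  0.18  1.85 -0.06  1.02  0.61] F [ 0.2 -0.5 -0.6] open 0.247 8.0
turn [0.004, 0.001, 0.008] dp [0.0032, -0.0026, 0.0658]
```

>>> send_rows(turn=[[0,0,0],[0,0,0],[0,0,0],[0,0,0],[0,0,0],[0,0,0],[0,0,0],[0,0,0]], dp=[[0.003,-0.001,0.03],[0.003,-0.001,0.055],[0.003,-0.001,0.066],[0.003,-0.001,0.066],[0.003,-0.001,0.066],[0.003,-0.001,0.066],[0.003,-0.001,0.04],[0.003,-0.001,-0.04]], fingers=[-0.7,-0.7,-0.7,-0.7,-0.3,-0.3,-0.3,-0.3])

```text
time: 19.02
eef_pos: [0.4453, 0.2974, 0.1062]
tool_rot: [-0.533, -3.092, 0.004]
ft_force: [1.0, 0.5, 0.1]
opening: 0.353
gripper_force: 0.0
```

```bash
python3 -c "
from h import *
go([.4505,.195,.16],yaw=-20)
go([.4505,.195,.16],yaw=160)"
```

```text
t 19.02 pos [0.4453 0.2974 0.1062] 
R [[-0.942, 0.335, -0.004], [0.335, 0.942, -0.002], [0.003, -0.003, -1.0]] q [-0.83  0.24  0.18  1.84 -0.05  1.07  0.6 ] F [1.  0.5 0.1] open 0.353 0.0
turn [-0.005, -0.0, 1.578] dp [-0.039, -0.095, -0.0537]
t 19.02 pos [0.4453 0.2974 0.1062] 
R [[-0.942, 0.335, -0.004], [0.335, 0.942, -0.002], [0.003, -0.003, -1.0]] q [-0.83  0.24  0.18  1.84 -0.05  1.07  0.6 ] F [1.  0.5 0.1] open 0.353 0.0
turn [0.0, -0.005, -1.563] dp [-0.039, -0.095, -0.0537]
```

```bash
cat > fk.py <<'E'
from h import *
from scipy.optimize import least_squares
import itertools
L=[json.loads(l) for l in open('log.jsonl')]; Q=np.array([l[0] for l in L]);PP=np.array([l[1] for l in L]);RV=R.from_rotvec([l[2] for l in L])
def fk(q,p,s):
    ax=['z','y','z','y','z','y','z']; off=[(0,0,p[0]),(p[1],0,0),(p[2],0,p[3]),(p[4],0,0),(p[5],0,p[6]),(p[7],0,0),(p[8],0,p[9])]
    A=R.from_euler('z',p[10]); x=np.zeros(3)
    for i in range(7):
        A=A*R.from_euler(ax[i],s[i]*q[i]); x=x+A.apply(off[i])
    return x,A*R.from_euler('z',p[11])
def res(p,s,reg=.002):
    r=[]
    for q,x,a in zip(Q,PP,RV):
        X,A=fk(q,p,s); r+=list(X-x)+list(.2*(a.inv()*A).as_rotvec())
    return np.array(r+list(reg*np.array([p[1],p[2],p[4],p[5],p[7],p[8]])))
if __name__=='__main__':
    best=None
    for s3,s5,s7,o in itertools.product([1,-1],[1,-1],[1,-1],[0,np.pi]):
        s=[-1,1,s3,1,s5,1,s7]
        f=least_squares(res,[.33,0,0,.4,0,0,.4,0,0,.3,0,o],args=(s,),max_nfev=60)
        if best is None or f.cost<best[0]: best=(f.cost,s,f.x)
    n=len(Q); r=res(best[2],best[1])[:6*n].reshape(n,6)
    print(best[0],best[1],np.round(best[2],3),'pos err mm',1e3*abs(r[:,:3]).max(), 'rot',5*abs(r[:,3:]).max())
    json.dump([list(best[2]),best[1]],open('fk.json','w'))
E
sort -u log.jsonl -o log.jsonl; python3 fk.py
```

```text
3.393745204977628e-05 [-1, 1, -1, 1, -1, 1, -1] [ 0.207 -0.015  0.004  0.432 -0.088  0.077  0.492 -0.014  0.002  0.293
 -0.083  1.488] pos err mm 2.929283621472434 rot 0.0007090583402807563
```

```bash
cat > plan.py <<'E'
from fk import *
p,s=json.load(open('fk.json'))
LO=np.array([-2.6,-.5,-1.47,.16,-1.27,.06,-2.6])+.04; HI=np.array([2.6,2.12,1.34,2.42,4.41,2.06,2.6])-.04
RO=np.array([.6355,-.017]); ry=np.radians(-6.9); BY=-.051  # rack origin, yaw, bin centre y in rack
def toolR(yaw,pitch): # tool x = forward (yaw), tilted forward by pitch(rad) (positive: z points forward)
    X=np.array([np.cos(yaw),np.sin(yaw),0]);Z=np.array([0,0,-1.]);Y=np.cross(Z,X)
    return R.from_matrix(np.stack([X,Y,Z],1))*R.from_euler('y',pitch)
def ik(pos,A,q0):
    f=lambda q:(lambda X:np.r_[X[0]-pos,.2*(A.inv()*X[1]).as_rotvec(),.003*(q-q0)])(fk(q,p,s))
    q0=np.clip(q0,LO+.001,HI-.001); r=least_squares(f,q0,bounds=(LO,HI)); e=r.fun[:6]
    return r.x,1e3*np.linalg.norm(e[:3]),np.degrees(5*np.linalg.norm(e[3:]))
G=.019
def tcp(grip,A): return np.array(grip)+A.apply([0,0,G])
def scoop_grip_from_lip(x,z,th,back=96): # rack frame 2D (mm) -> grip
    c,sn=np.cos(th),np.sin(th); a,b=-(85+back),32-18
    return x+a*c+b*sn, z-a*sn+b*c
def rack2w(x,y): return RO+np.array([np.cos(ry)*x-np.sin(ry)*y,np.sin(ry)*x+np.cos(ry)*y])
def clear(x,z,th,al):
    c,sn=np.cos(th),np.sin(th)
    T=lambda a,b:np.array([x+a*c+b*sn, z-a*sn+b*c])   # scoop coords rel lip
    def seg(pt,A,B):
        A,B=T(*A),T(*B); t=np.clip(np.dot(pt-A,B-A)/np.dot(B-A,B-A),0,1); return np.linalg.norm(pt-A-t*(B-A))
    sh=np.array([0,170.]); sh2=np.array([0,178.])
    # upper profile lip top wall: side wall along ramp 28 high (lip end ~ +10?), back wall top, handle top
    up=[((0,8),(-51,23)),((-51,23),(-119,23)),((-119,23),(-230,25))]
    d1=min(seg(q,*u) for q in (sh,sh2) for u in up)
    lo=[((0,-2),(-51,-20)),((-51,-20),(-119,-20))]
    d2=min(seg(np.array(q),*u) for q in ((5,65.),(9,65.)) for u in lo)
    # gripper body: direction -toolz in scoop coords: tilted back by al: (-sin al, cos al)
    g=np.array([-181,14.]); m=np.array([-np.sin(al),np.cos(al)]); w=np.array([np.cos(al),np.sin(al)])
    d3=min(seg(sh2,tuple(g+51*m+k*w),tuple(g+51*m+k2*w)) for k,k2 in[(37.5,-37.5)]); d3=min(d3,seg(sh2,tuple(g+51*m+37.5*w),tuple(g+200*m+37.5*w)),seg(sh2,tuple(g+15*w),tuple(g+51*m+15*w)))
    return d1,d2,d3
if __name__=='__main__':
    for al in (30,40,50):
        al=np.radians(al)
        q0=np.array(robot.sense()['qpos']); fl=np.array([.4833,.2853]); d=np.array([np.cos(np.radians(70)),np.sin(np.radians(70))])
        for h in (.12,.038):
            A=toolR(np.radians(70),al); q0,e,r=ik(tcp([*(fl-.096*d),h],A),A,q0); print('grip',h,np.round(q0,2),round(e,1),round(r,1))
        q0,e,r=ik(tcp([*(fl-.096*d),.12],A),A,q0); print('lift',np.round(q0,2),round(e,1),round(r,1))
        for th,x,z in [(0,-60,110),(0,40,100),(30,40,75),(50,35,60),(60,30,55)]:
            th=np.radians(th); gx,gz=scoop_grip_from_lip(x,z,th); A=toolR(ry,al-th)
            q0,e,r=ik(tcp([*rack2w(gx/1e3,BY),gz/1e3],A),A,q0); print('pour',round(np.degrees(th)),np.round(q0,2),round(e,1),round(r,1),np.round(clear(x,z,th,al),0))
E
python3 plan.py
```

```text
grip 0.12 [-0.57  0.    0.42  2.23 -0.69  0.8  -0.04] 0.0 0.0
grip 0.038 [-0.51  0.16  0.4   2.31 -0.93  0.7   0.27] 0.0 0.0
lift [-0.53  0.    0.38  2.23 -0.69  0.8  -0.04] 0.0 0.0
pour 0 [ 0.04 -0.3  -0.02  2.38  0.    0.68 -1.68] 20.1 8.4 [ 79.  78. 233.]
pour 0 [ 0.05 -0.1  -0.03  2.33  0.02  0.39 -1.69] 0.0 0.0 [ 48.  19. 134.]
pour 30 [ 0.05  0.15 -0.03  1.83  0.    1.16 -1.67] 0.0 0.0 [39. 14. 88.]
pour 50 [ 0.05  0.43 -0.03  1.44  0.01  1.62 -1.67] 0.0 0.0 [21.  7. 62.]
pour 60 [ 0.05  0.59 -0.03  1.23  0.01  1.85 -1.67] 0.0 0.0 [ 9.  4. 49.]
grip 0.12 [-0.51 -0.    0.48  2.33 -0.96  0.85  0.3 ] 0.0 0.0
grip 0.038 [-0.04  0.18  0.04  2.38 -1.14  0.76  0.58] 1.1 0.6
lift [-0.05  0.    0.03  2.33 -0.96  0.86  0.31] 0.0 0.0
pour 0 [ 0.06 -0.3  -0.04  2.38  0.    0.62 -1.68] 35.2 14.8 [ 79.  78. 234.]
pour 0 [ 0.08 -0.12 -0.06  2.38  0.01  0.24 -1.68] 8.1 3.3 [ 48.  19. 140.]
pour 30 [ 0.08  0.05 -0.06  1.95  0.01  0.97 -1.67] 0.0 0.0 [39. 14. 95.]
pour 50 [ 0.07  0.32 -0.06  1.57  0.01  1.43 -1.68] 0.0 0.0 [21.  7. 62.]
pour 60 [ 0.07  0.47 -0.06  1.36  0.02  1.66 -1.68] 0.0 0.0 [ 9.  4. 49.]
grip 0.12 [-0.06  0.04  0.14  2.38 -1.15  0.97  0.56] 2.6 1.4
grip 0.038 [ 1.14  0.75 -1.18  2.38 -0.58  0.33  0.32] 0.5 0.2
lift [ 1.39  0.48 -1.43  2.38 -0.73  0.58  0.28] 0.6 0.2
pour 0 [ 1.93  0.31 -1.43  2.38 -0.63  0.56 -0.45] 93.8 30.8 [ 79.  78. 235.]
pour 0 [ 0.13 -0.1  -0.1   2.38 -0.01  0.15 -1.66] 24.1 9.3 [ 48.  19. 141.]
pour 30 [ 0.13 -0.05 -0.1   2.07 -0.    0.76 -1.66] 0.0 0.0 [39. 14. 96.]
pour 50 [ 0.12  0.21 -0.1   1.69  0.02  1.24 -1.68] 0.0 0.0 [21.  7. 63.]
pour 60 [ 0.11  0.36 -0.1   1.49  0.03  1.47 -1.69] 0.0 0.0 [ 9.  4. 51.]
```

```bash
cat > p2.py <<'E'
from plan import *
im,d=shot('top','t5.png'); P=cloud('top',d)
cv2.imwrite('pics/c5.png',cv2.resize(im[225:325,180:300],None,fx=5,fy=5,interpolation=cv2.INTER_CUBIC)[:,:,::-1])
for th in (55,58,60,62,64):
    b=max(((min(clear(x,z,np.radians(th),.52)[:2]),x,z) for x in range(16,44) for z in range(40,75)),key=lambda t:t[0]); print(th,b)
al=np.radians(30); q0=np.array(robot.sense()['qpos']); fl=np.array([.4833,.2853]); d=np.array([np.cos(np.radians(70)),np.sin(np.radians(70))])
A=toolR(np.radians(70),al)
for h in (.14,.038,.10):
    q0,e,r=ik(tcp([*(fl-.096*d),h],A),A,q0); print('grip',h,np.round(q0,2),round(e,1),round(r,1))
for yaw,gx,gy,gz in [(45,.44,.15,.13),(20,.45,.08,.13),(0,.46,-.02,.13),(-6.9,.465,-.045,.13),(-6.9,.475,-.045,.115)]:
    A=toolR(np.radians(yaw),al); q0,e,r=ik(tcp([gx,gy,gz],A),A,q0); print('t',yaw,np.round(q0,2),round(e,1),round(r,1), 'lip',np.round(np.array([gx,gy])+.181*np.array([np.cos(np.radians(yaw)),np.sin(np.radians(yaw))]),3))
print('front',rack2w(0,BY))
E
python3 p2.py
```

```text
55 (np.float64(15.826562032345759), 16, 40)
58 (np.float64(14.57821892420016), 16, 40)
60 (np.float64(13.72644797725869), 16, 40)
62 (np.float64(12.860251244784028), 16, 40)
64 (np.float64(16.057544724800124), 43, 74)
grip 0.14 [-0.58 -0.03  0.41  2.21 -0.64  0.83 -0.1 ] 0.0 0.0
grip 0.038 [-0.51  0.16  0.39  2.31 -0.93  0.7   0.27] 0.0 0.0
grip 0.1 [-0.53  0.04  0.39  2.25 -0.74  0.77  0.03] 0.0 0.0
t 45 [-0.4  -0.16  0.24  2.35 -0.54  0.61 -0.55] 0.0 0.0 lip [0.568 0.278]
t 20 [-0.33 -0.22  0.17  2.38 -0.22  0.48 -1.2 ] 0.6 0.3 lip [0.62  0.142]
t 0 [-0.08 -0.21  0.07  2.38 -0.05  0.45 -1.54] 0.0 0.0 lip [ 0.641 -0.02 ]
t -6.9 [ 0.01 -0.2  -0.01  2.37  0.04  0.45 -1.72] 0.0 0.0 lip [ 0.645 -0.067]
t -6.9 [ 0.01 -0.14 -0.01  2.36  0.04  0.4  -1.73] 0.0 0.0 lip [ 0.655 -0.067]
front [ 0.62937302 -0.06763062]
```

View pics/c5.png

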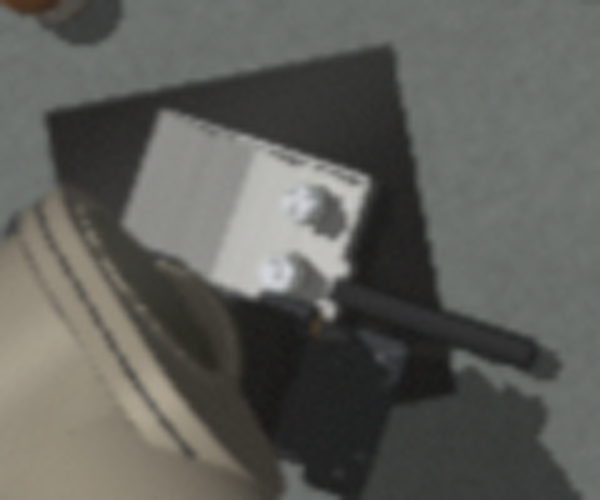

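The crop shows two standing vials at (300,205) and (283,270), with the third hidden under the arm, and the scoop hasn't moved. I'll go to the handle.

```bash
cat >> plan.py <<'E'
def gog(grip,yaw,pitch): # deg
    A=toolR(np.radians(yaw),np.radians(pitch)); go(tcp(grip,A),A.as_matrix())
E
python3 -c "
from plan import *
gog([.4505,.195,.14],70,30)"
```

```text
t 19.07 pos [0.4496 0.3003 0.1162] 
R [[-0.942, 0.336, 0.006], [0.336, 0.942, 0.007], [-0.003, 0.009, -1.0]] q [-0.83  0.23  0.18  1.83 -0.05  1.08  0.6 ] F [4.7 3.4 7.9] open 0.346 0.0
turn [-0.403, 0.405, 1.54] dp [-0.0363, -0.0893, -0.008]
```

>>> send_rows(turn=[[0,0,0],[0,0,0],[-0.4,0.4,1.54],[-0.4,0.4,1.54],[-0.4,0.4,1.54],[-0.4,0.4,1.54],[-0.4,0.4,1.54],[-0.4,0.4,1.54]], dp=[[0,0,-0.05],[0,0,-0.08],[-0.036,-0.089,-0.08],[-0.036,-0.089,-0.08],[-0.036,-0.089,-0.08],[-0.036,-0.089,-0.08],[-0.036,-0.089,-0.08],[-0.036,-0.089,-0.08]], fingers=[-0.2,0,0.1,0.1,0.1,0.1,0.1,0.1])

```text
time: 20.08
eef_pos: [0.4514, 0.2023, 0.1874]
tool_rot: [-1.882, -2.197, -0.447]
ft_force: [-0.3, -1.0, -0.2]
opening: 0.55
gripper_force: 0.0
```

```bash
python3 -c "
from plan import *
gog([.4505,.195,.10],70,30)"
```

```text
t 20.07 pos [0.4514 0.2023 0.1874] 
R [[-0.16, 0.987, 0.034], [0.922, 0.136, 0.364], [0.354, 0.09, -0.931]] q [-0.63 -0.04  0.36  2.01 -0.38  1.06  0.05] F [-0.3 -1.  -0.2] open 0.55 0.0
turn [-0.129, 0.135, 0.477] dp [-0.0356, -0.0068, 0.0974]
```

>>> send_rows(turn=[[-0.129,0.135,0.477],[-0.129,0.135,0.477],[-0.129,0.135,0.477],[-0.129,0.135,0.477]], dp=[[-0.01,-0.002,0.025],[-0.02,-0.004,0.05],[-0.036,-0.007,0.097],[-0.036,-0.007,0.097]], fingers=[0.1,0.1,0.1,0.1])

```text
time: 20.58
eef_pos: [0.4505, 0.2024, 0.0805]
tool_rot: [-2.272, -1.601, -0.598]
ft_force: [0.1, -0.4, 1.2]
opening: 0.549
gripper_force: 0.0
```

```bash
python3 -c "
from plan import *
im,d=shot('scene'); 
cv2.imwrite('pics/s6.png',cv2.resize(im[100:260,270:470],None,fx=4,fy=3.75,interpolation=cv2.INTER_CUBIC)[:,:,::-1])
gog([.4505,.195,.038],70,30)"
```

```text
t 20.62 pos [0.4524 0.2031 0.083 ] 
R [[0.29, 0.943, 0.165], [0.818, -0.334, 0.468], [0.496, -0.0, -0.868]] q [-0.6   0.03  0.4   2.25 -0.73  0.71 -0.02] F [ 0.5 -0.2  0.5] open 0.551 0.0
turn [-0.005, 0.004, 0.008] dp [-0.0294, 0.001, 0.054]
```

View pics/s6.png

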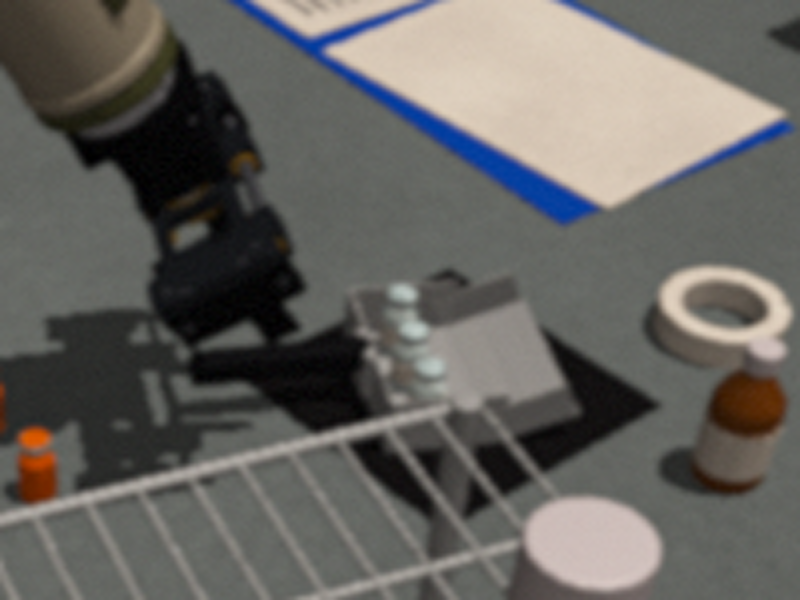

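All three vials stand in the scoop, at crop (403,295), (413,335) and (430,370), and the gripper is over the handle. I'll descend and grip.

>>> send_rows(turn=[[0,0,0],[0,0,0.008],[0,0,0.008],[0,0,0.008],[0,0,0.008],[0,0,0.008],[0,0,0.008],[0,0,0.008]], dp=[[-0.015,0.001,0.027],[-0.029,0.001,0.054],[-0.029,0.001,0.054],[-0.029,0.001,0.054],[-0.029,0.001,0.054],[-0.029,0.001,0.054],[-0.029,0.001,0.054],[-0.029,0.001,0.054]], fingers=[0.1,0.1,0.1,-0.2,-0.5,-0.9,-0.9,-0.9], newtons=50)

```text
time: 21.62
eef_pos: [0.4549, 0.2046, 0.0221]
tool_rot: [-2.276, -1.592, -0.605]
ft_force: [-1.7, -1.0, 3.2]
opening: 0.181
gripper_force: 50.0
```

```bash
python3 -c "
from plan import *
gog([.4505,.195,.13],70,30)"
```

```text
t 21.62 pos [0.4549 0.2046 0.0221] 
R [[0.298, 0.94, 0.168], [0.814, -0.343, 0.469], [0.498, -0.003, -0.867]] q [-0.58  0.17  0.39  2.28 -0.95  0.63  0.21] F [-1.7 -1.   3.2] open 0.181 50.0
turn [-0.002, 0.002, -0.002] dp [0.0446, -0.0011, -0.0798]
```

>>> send_rows(turn=[[0,0,0],[0,0,0],[0,0,0],[0,0,0],[0,0,0],[0,0,0],[0,0,0]], dp=[[0.003,0,-0.006],[0.009,0,-0.015],[0.016,0,-0.028],[0.025,0,-0.043],[0.034,0,-0.059],[0.042,0,-0.074],[0.046,0,-0.08]], fingers=[-0.9,-0.9,-0.9,-0.9,-0.9,-0.9,-0.9])

```text
time: 22.5
eef_pos: [0.455, 0.2044, 0.1148]
tool_rot: [-2.276, -1.592, -0.605]
ft_force: [-0.2, -0.2, -2.8]
opening: 0.179
gripper_force: 50.0
```

```bash
python3 -c "
from plan import *
im,d=shot('scene'); 
cv2.imwrite('pics/s7.png',cv2.resize(im[100:260,270:470],None,fx=4,fy=3.75,interpolation=cv2.INTER_CUBIC)[:,:,::-1])
P=cloud('scene',d); u,v=[int(x) for x in proj('scene',[.47+.04*.342,.27+.04*.94,.12])]; print(u,v,P[v,u])
im,d=shot('top'); P=cloud('top',d); S=P[215:320,170:290].reshape(-1,3); S=S[(S[:,2]>.08)&(S[:,2]<.165)]
rel=S[:,:2]-[.4505,.195]; x=rel@[.342,.940]; y=rel@[-.94,.342]
for a,b in [(.062,.08),(.085,.11),(.11,.13),(.135,.15),(.15,.165),(.165,.18)]:
  k=(x>a)&(x<b)&(abs(y)<.056); print(a,k.sum(),np.percentile(S[k,2],[10,50,90]).round(3) if k.any() else '')
gog([.445,.15,.13],45,30)"
```

```text
385 162 [0.4573488  0.32909522 0.097404  ]
0.062 279 [0.096 0.102 0.138]
0.085 418 [0.096 0.102 0.147]
0.11 366 [0.094 0.097 0.101]
0.135 303 [0.097 0.102 0.105]
0.15 294 [0.103 0.107 0.111]
0.165 312 [0.108 0.112 0.116]
t 22.6 pos [0.455  0.2046 0.1145] 
R [[0.298, 0.94, 0.168], [0.814, -0.342, 0.469], [0.498, -0.003, -0.867]] q [-0.63 -0.03  0.41  2.22 -0.64  0.76 -0.13] F [ 0.3  0.1 -3.7] open 0.184 50.0
turn [-0.22, 0.003, 0.377] dp [-0.0405, 0.0133, -0.0222]
```

View pics/s7.png

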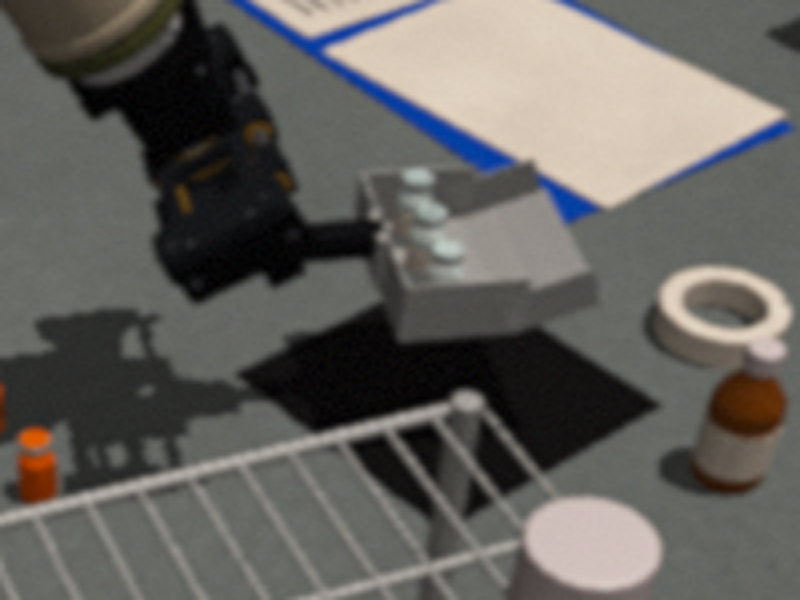

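The scoop is lifted level with the three vials standing in it, at crop (417,178), (430,210) and (446,250).

```bash
cat >> plan.py <<'E'
def path(a,b,n=8): # a,b = (x,y,z,yaw,pitch) grip poses (None: current); prints rows
    s_=st(); A0=R.from_rotvec(s_['tool_rot']); x0=np.array(s_['eef_pos']); tu=[];dp=[]
    for k in range(1,n+1):
        t=k/n; t=t*t*(3-2*t); c=np.array(a)*(1-t)+np.array(b)*t
        A=toolR(np.radians(c[3]),np.radians(c[4])); tu.append((A0.inv()*A).as_rotvec().round(3).tolist()); dp.append(A0.inv().apply(tcp(c[:3],A)-x0).round(3).tolist())
    print('TURN',tu,'\nDP',dp)
def cur():
    s_=robot.sense(); A=R.from_rotvec(s_['tool_rot']); M=A.as_matrix(); g=np.array(s_['eef_pos'])-.019*M[:,2]
    return [*g,np.degrees(np.arctan2(-M[0,1],M[1,1])) if 0 else np.degrees(np.arctan2(M[0,1],-M[1,1])),np.degrees(np.arctan2(M[2,0],-M[2,2]))]
E
python3 -c "
from plan import *
c=cur(); print(np.round(c,3)); path(c,(.45,.12,.131,35,30))"
```

```text
[ 0.452  0.196  0.131 69.987 29.878]
t 22.6 pos [0.455  0.2046 0.1145] 
R [[0.298, 0.94, 0.168], [0.814, -0.342, 0.469], [0.498, -0.003, -0.867]] q [-0.63 -0.03  0.41  2.22 -0.64  0.76 -0.13] F [ 0.3  0.1 -3.7] open 0.184 50.0
TURN [[-0.015, 0.0, 0.021], [-0.05, 0.0, 0.081], [-0.099, 0.001, 0.166], [-0.155, 0.001, 0.263], [-0.21, 0.002, 0.36], [-0.259, 0.002, 0.445], [-0.294, 0.003, 0.505], [-0.307, 0.003, 0.528]] 
DP [[-0.003, 0.001, -0.002], [-0.01, 0.005, -0.006], [-0.02, 0.01, -0.011], [-0.031, 0.015, -0.018], [-0.043, 0.02, -0.025], [-0.054, 0.025, -0.031], [-0.061, 0.028, -0.035], [-0.064, 0.03, -0.037]]
```

>>> send_rows(turn=[[-0.015,0,0.021],[-0.05,0,0.081],[-0.099,0.001,0.166],[-0.155,0.001,0.263],[-0.21,0.002,0.36],[-0.259,0.002,0.445],[-0.294,0.003,0.505],[-0.307,0.003,0.528]], dp=[[-0.003,0.001,-0.002],[-0.01,0.005,-0.006],[-0.02,0.01,-0.011],[-0.031,0.015,-0.018],[-0.043,0.02,-0.025],[-0.054,0.025,-0.031],[-0.061,0.028,-0.035],[-0.064,0.03,-0.037]], fingers=[-0.9,-0.9,-0.9,-0.9,-0.9,-0.9,-0.9,-0.9])

```text
time: 23.6
eef_pos: [0.4568, 0.1242, 0.1132]
tool_rot: [-2.761, -0.866, -0.736]
ft_force: [-0.5, -0.1, -3.3]
opening: 0.181
gripper_force: 50.0
```

```bash
python3 -c "
from plan import *
c=cur(); print(np.round(c,3)); path(c,(.455,.04,.131,10,30))"
```

```text
[ 0.449  0.119  0.13  34.835 29.882]
t 23.6 pos [0.4568 0.1242 0.1132] 
R [[0.712, 0.571, 0.408], [0.495, -0.821, 0.285], [0.498, -0.001, -0.867]] q [-0.45 -0.23  0.21  2.39 -0.29  0.5  -0.98] F [-0.5 -0.1 -3.3] open 0.181 50.0
TURN [[-0.01, 0.0, 0.016], [-0.035, 0.0, 0.058], [-0.069, 0.001, 0.118], [-0.109, 0.001, 0.187], [-0.149, 0.002, 0.256], [-0.184, 0.002, 0.316], [-0.208, 0.002, 0.359], [-0.217, 0.002, 0.375]] 
DP [[-0.001, 0.003, -0.001], [-0.005, 0.011, -0.003], [-0.011, 0.023, -0.007], [-0.017, 0.036, -0.011], [-0.024, 0.049, -0.015], [-0.029, 0.061, -0.018], [-0.033, 0.069, -0.021], [-0.035, 0.072, -0.022]]
```

```bash
python3 -c "
from plan import *
c=cur(); path(c,(.48,.035,.128,10,30))
A=toolR(np.radians(22),np.radians(30)); print(ik(tcp([.465,.077,.13],A),A,np.array(robot.sense()['qpos'])))
A=toolR(np.radians(10),np.radians(30)); print(ik(tcp([.48,.035,.128],A),A,np.array(robot.sense()['qpos'])))"
```

```text
t 23.6 pos [0.4568 0.1242 0.1132] 
R [[0.712, 0.571, 0.408], [0.495, -0.821, 0.285], [0.498, -0.001, -0.867]] q [-0.45 -0.23  0.21  2.39 -0.29  0.5  -0.98] F [-0.5 -0.1 -3.3] open 0.181 50.0
TURN [[-0.01, 0.0, 0.016], [-0.035, 0.0, 0.058], [-0.069, 0.001, 0.118], [-0.109, 0.001, 0.187], [-0.149, 0.002, 0.256], [-0.184, 0.002, 0.316], [-0.208, 0.002, 0.359], [-0.217, 0.002, 0.375]] 
DP [[-0.001, 0.004, -0.0], [-0.003, 0.014, -0.002], [-0.006, 0.029, -0.003], [-0.01, 0.045, -0.005], [-0.014, 0.062, -0.007], [-0.018, 0.076, -0.009], [-0.02, 0.087, -0.01], [-0.021, 0.09, -0.01]]
(array([-0.3672971 , -0.17794603,  0.24054438,  2.35302664, -0.2810458 ,
        0.48172539, -1.08874447]), np.float64(0.0044439815966052666), np.float64(0.005740295322711139))
(array([-0.23809265, -0.15301505,  0.14122165,  2.33698033, -0.14304252,
        0.44266931, -1.3756175 ]), np.float64(0.024786088001430635), np.float64(0.030842527337488712))
```

>>> send_rows(turn=[[-0.01,0,0.016],[-0.035,0,0.058],[-0.069,0.001,0.118],[-0.109,0.001,0.187],[-0.149,0.002,0.256],[-0.184,0.002,0.316],[-0.208,0.002,0.359],[-0.217,0.002,0.375]], dp=[[-0.001,0.004,0],[-0.003,0.014,-0.002],[-0.006,0.029,-0.003],[-0.01,0.045,-0.005],[-0.014,0.062,-0.007],[-0.018,0.076,-0.009],[-0.02,0.087,-0.01],[-0.021,0.09,-0.01]], fingers=[-0.9,-0.9,-0.9,-0.9,-0.9,-0.9,-0.9,-0.9])

```text
time: 24.6
eef_pos: [0.4902, 0.0373, 0.1118]
tool_rot: [-2.979, -0.262, -0.799]
ft_force: [-0.2, 0.2, -2.9]
opening: 0.179
gripper_force: 50.0
```

```bash
python3 -c "
from plan import *
c=cur(); print(np.round(c,3)); 
gx,gz=scoop_grip_from_lip(42,105,0); b=(*rack2w(gx/1e3,BY),gz/1e3,-6.9,30); print(np.round(b,3)); path(c,b)"
```

```text
[ 0.481  0.036  0.128 10.065 30.024]
[ 0.491 -0.051  0.119 -6.9   30.   ]
t 24.6 pos [0.4902 0.0373 0.1118] 
R [[0.853, 0.175, 0.493], [0.151, -0.985, 0.088], [0.5, -0.0, -0.866]] q [-0.19 -0.2   0.03  2.38 -0.    0.43 -1.56] F [-0.2  0.2 -2.9] open 0.179 50.0
TURN [[-0.007, -0.0, 0.011], [-0.023, -0.0, 0.04], [-0.047, -0.0, 0.081], [-0.074, -0.0, 0.128], [-0.102, -0.0, 0.175], [-0.125, -0.0, 0.216], [-0.142, -0.0, 0.245], [-0.148, -0.0, 0.256]] 
DP [[-0.0, 0.004, 0.0], [-0.001, 0.014, 0.001], [-0.003, 0.028, 0.002], [-0.004, 0.045, 0.003], [-0.006, 0.061, 0.004], [-0.008, 0.076, 0.005], [-0.009, 0.086, 0.005], [-0.009, 0.09, 0.005]]
```

>>> send_rows(turn=[[-0.007,0,0.011],[-0.023,0,0.04],[-0.047,0,0.081],[-0.074,0,0.128],[-0.102,0,0.175],[-0.125,0,0.216],[-0.142,0,0.245],[-0.148,0,0.256]], dp=[[0,0.004,0],[-0.001,0.014,0.001],[-0.003,0.028,0.002],[-0.004,0.045,0.003],[-0.006,0.061,0.004],[-0.008,0.076,0.005],[-0.009,0.086,0.005],[-0.009,0.09,0.005]], fingers=[-0.9,-0.9,-0.9,-0.9,-0.9,-0.9,-0.9,-0.9])

```text
time: 25.6
eef_pos: [0.501, -0.0523, 0.1034]
tool_rot: [2.999, -0.18, 0.806]
ft_force: [0.4, 0.9, -2.9]
opening: 0.177
gripper_force: 50.0
```

```bash
cat > pour.py <<'E'
from plan import *
c=cur(); print(np.round(c,3))
im,d=shot('scene'); cv2.imwrite('pics/s8.png',cv2.resize(im[200:400,150:350],None,fx=3.5,fy=3,interpolation=cv2.INTER_CUBIC)[:,:,::-1])
s_=robot.sense(); A0=R.from_rotvec(s_['tool_rot']); x0=np.array(s_['eef_pos']); tu=[];dp=[]
W=[(0,42,105),(8,42,100),(16,42,94),(24,42,88),(32,41,81),(40,39,74),(47,37,68),(54,33,62),(60,30,58)]
for th,x,z in W[1:]:
    t=np.radians(th); gx,gz=scoop_grip_from_lip(x,z,t); A=toolR(ry,np.radians(30)-t)
    tu.append((A0.inv()*A).as_rotvec().round(3).tolist()); dp.append(A0.inv().apply(tcp([*rack2w(gx/1e3,BY),gz/1e3],A)-x0).round(3).tolist())
    print(th,np.round(clear(x,z,t,.52),1))
print(tu);print(dp)
E
python3 pour.py
```

```text
[ 0.492 -0.051  0.12  -6.876 30.064]
8 [ 40.5  25.1 121.5]
16 [ 38.5  24.8 110.5]
24 [34.8 23.7 99.5]
32 [30.7 20.7 89.1]
40 [25.5 17.1 78.6]
47 [19.5 13.7 67.7]
54 [13.8  9.3 58.3]
60 [ 7.   6.5 50.6]
[[-0.0, -0.141, 0.0], [-0.0, -0.281, 0.0], [-0.0, -0.42, 0.0], [-0.0, -0.56, 0.0], [-0.0, -0.699, 0.0], [-0.0, -0.822, 0.0], [-0.0, -0.944, 0.0], [-0.0, -1.049, 0.0]]
[[0.01, -0.0, -0.015], [0.023, -0.0, -0.028], [0.038, -0.0, -0.038], [0.053, -0.0, -0.046], [0.07, -0.0, -0.051], [0.085, -0.0, -0.053], [0.099, -0.0, -0.053], [0.113, -0.0, -0.052]]
```

View pics/s8.png

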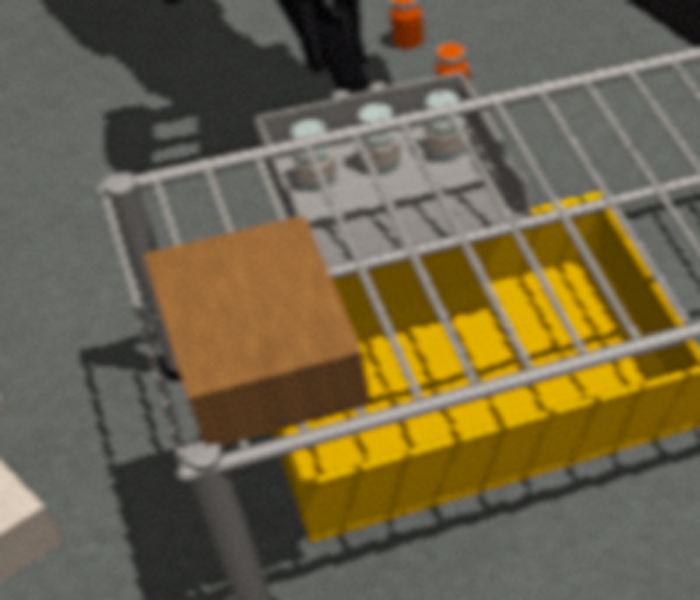

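The scoop is over the front of the bin under the shelf, with the vials standing at crop (310,150), (378,135) and (443,125). I'll tip it now.

>>> send_rows(turn=[[0,-0.141,0],[0,-0.281,0],[0,-0.42,0],[0,-0.56,0],[0,-0.699,0],[0,-0.822,0],[0,-0.944,0],[0,-1.03,0]], dp=[[0.01,0,-0.015],[0.023,0,-0.028],[0.038,0,-0.038],[0.053,0,-0.046],[0.07,0,-0.051],[0.085,0,-0.053],[0.099,0,-0.053],[0.11,0,-0.052]], fingers=[-0.9,-0.9,-0.9,-0.9,-0.9,-0.9,-0.9,-0.9])

```text
time: 26.65
eef_pos: [0.5711, -0.0596, 0.2033]
tool_rot: [-3.007, 0.176, 0.779]
ft_force: [0.5, 0.9, 0.5]
opening: 0.179
gripper_force: 50.0
```

>>> send_rows(turn=[[0,-0.02,0],[0,-0.02,0],[0,-0.02,0],[0,-0.02,0],[0,-0.02,0]], dp=[[0.002,0,0],[0.002,0,0],[0.002,0,0],[0.002,0,0],[0.002,0,0]], fingers=[-0.9,-0.9,-0.9,-0.9,-0.9])

```text
time: 27.28
eef_pos: [0.5713, -0.0601, 0.2034]
tool_rot: [-2.999, 0.178, 0.804]
ft_force: [1.2, 0.1, -0.3]
opening: 0.179
gripper_force: 50.0
```

```bash
cat > look.py <<'E'
import sys
from plan import *
print(np.round(cur(),3)); s_=st()
for n,(a,b,c,d) in {'scene':(200,400,150,350),'top':(150,270,290,450)}.items():
    im,_=shot(n); im=cv2.resize(im[a:b,c:d],(400,400 if n=='scene' else 300),interpolation=cv2.INTER_CUBIC)
    if n=='scene': o=im
cv2.imwrite('pics/%s.png'%sys.argv[1],np.hstack([o,cv2.copyMakeBorder(im,0,100,0,0,0)])[:,:,::-1])
E
python3 look.py l1
```

```text
[  0.581  -0.061   0.22   -6.781 -30.027]
t 27.27 pos [ 0.5713 -0.0601  0.2034] 
R [[0.86, -0.118, -0.497], [-0.102, -0.993, 0.059], [-0.5, -0.0, -0.866]] q [-0.02  0.65  0.12  1.15 -0.09  1.87 -1.6 ] F [ 1.2  0.1 -0.3] open 0.179 50.0
```

View pics/l1.png

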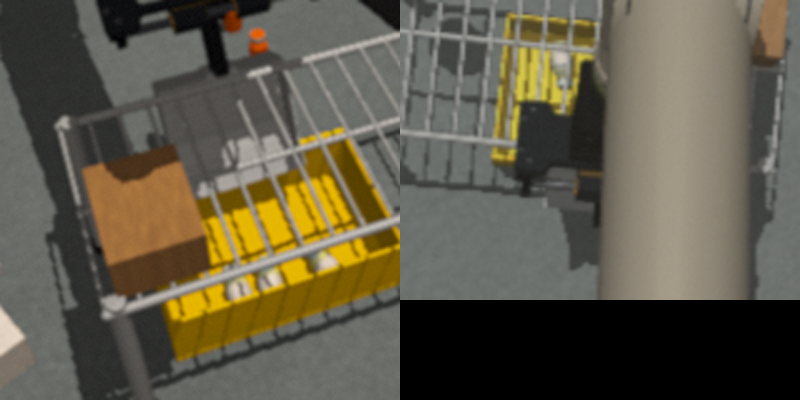

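All three vials lie in the bin, at (238,288), (270,275) and (322,262), and the scoop is empty. I'll un-tip by reversing the path.

```bash
cat > unpour.py <<'E'
from plan import *
s_=robot.sense(); A0=R.from_rotvec(s_['tool_rot']); x0=np.array(s_['eef_pos']); tu=[];dp=[]
W=[(54,33,62),(47,36,68),(40,36,75),(32,34,84),(24,30,90),(16,26,96),(8,24,102),(0,24,106)]
for th,x,z in W:
    t=np.radians(th); gx,gz=scoop_grip_from_lip(x,z,t); A=toolR(ry,np.radians(30)-t); g=[*rack2w(gx/1e3,BY),gz/1e3]
    tu.append((A0.inv()*A).as_rotvec().round(3).tolist()); dp.append(A0.inv().apply(tcp(g,A)-x0).round(3).tolist())
print(ik(tcp(g,A),A,np.array(s_['qpos'])),np.round(g,3))
print(tu);print(dp)
E
python3 unpour.py
```

```text
(array([ 2.27979580e-03, -1.53548894e-01,  8.57545731e-03,  2.35659715e+00,
        3.53200064e-02,  4.16011505e-01, -1.70852070e+00]), np.float64(0.05147580789982581), np.float64(0.042337634406811604)) [ 0.474 -0.049  0.12 ]
[[0.001, 0.106, 0.002], [0.0, 0.228, 0.002], [0.0, 0.35, 0.002], [0.0, 0.489, 0.002], [0.0, 0.629, 0.002], [-0.0, 0.769, 0.002], [-0.0, 0.908, 0.002], [-0.0, 1.048, 0.002]]
[[-0.008, 0.0, 0.009], [-0.015, 0.0, 0.022], [-0.023, 0.0, 0.036], [-0.032, 0.0, 0.054], [-0.037, 0.0, 0.074], [-0.039, 0.0, 0.095], [-0.036, 0.0, 0.113], [-0.027, 0.0, 0.131]]
```

>>> send_rows(turn=[[0,0.106,0],[0,0.228,0],[0,0.35,0],[0,0.489,0],[0,0.629,0],[0,0.769,0],[0,0.908,0],[0,1.048,0]], dp=[[-0.008,0,0.009],[-0.015,0,0.022],[-0.023,0,0.036],[-0.032,0,0.054],[-0.037,0,0.074],[-0.039,0,0.095],[-0.036,0,0.113],[-0.027,0,0.131]], fingers=[-0.9,-0.9,-0.9,-0.9,-0.9,-0.9,-0.9,-0.9])

```text
time: 28.38
eef_pos: [0.4821, -0.0494, 0.1027]
tool_rot: [2.999, -0.178, 0.81]
ft_force: [1.2, -1.4, -4.1]
opening: 0.18
gripper_force: 50.0
```

```bash
python3 -c "
from plan import *
c=cur(); print(np.round(c,3)); path(c,(.47,.05,.131,15,30))"
```

```text
[ 0.473 -0.048  0.119 -6.76  30.214]
t 28.38 pos [ 0.4821 -0.0494  0.1027] 
R [[0.858, -0.118, 0.5], [-0.102, -0.993, -0.058], [0.503, -0.001, -0.864]] q [-0.06 -0.2   0.    2.41  0.21  0.42 -1.91] F [ 1.2 -1.4 -4.1] open 0.18 50.0
TURN [[0.007, -0.0, -0.015], [0.029, -0.001, -0.052], [0.06, -0.001, -0.104], [0.095, -0.002, -0.165], [0.129, -0.003, -0.225], [0.16, -0.003, -0.278], [0.181, -0.004, -0.315], [0.19, -0.004, -0.329]] 
DP [[-0.0, -0.004, -0.001], [-0.001, -0.016, -0.003], [-0.002, -0.032, -0.006], [-0.003, -0.05, -0.009], [-0.005, -0.069, -0.012], [-0.006, -0.085, -0.015], [-0.007, -0.096, -0.017], [-0.007, -0.101, -0.018]]
```

```bash
python3 -c "
from plan import *
c=cur(); path(c,(.475,.05,.135,15,22))"
```

```text
t 28.38 pos [ 0.4821 -0.0494  0.1027] 
R [[0.858, -0.118, 0.5], [-0.102, -0.993, -0.058], [0.503, -0.001, -0.864]] q [-0.06 -0.2   0.    2.41  0.21  0.42 -1.91] F [ 1.2 -1.4 -4.1] open 0.18 50.0
TURN [[0.007, -0.006, -0.015], [0.028, -0.022, -0.052], [0.057, -0.045, -0.106], [0.089, -0.072, -0.168], [0.119, -0.098, -0.231], [0.143, -0.12, -0.287], [0.16, -0.136, -0.327], [0.166, -0.142, -0.342]] 
DP [[-0.0, -0.004, -0.001], [-0.0, -0.016, -0.003], [-0.001, -0.032, -0.006], [-0.001, -0.051, -0.009], [-0.002, -0.069, -0.013], [-0.003, -0.085, -0.016], [-0.003, -0.096, -0.018], [-0.003, -0.101, -0.019]]
```

>>> send_rows(turn=[[0.007,-0.022,-0.015],[0.028,-0.04,-0.052],[0.057,-0.06,-0.106],[0.089,-0.08,-0.168],[0.119,-0.1,-0.231],[0.143,-0.12,-0.287],[0.16,-0.136,-0.327],[0.166,-0.142,-0.342]], dp=[[0,-0.004,-0.001],[0,-0.016,-0.003],[-0.001,-0.032,-0.006],[-0.001,-0.051,-0.009],[-0.002,-0.069,-0.013],[-0.003,-0.085,-0.016],[-0.003,-0.096,-0.018],[-0.003,-0.101,-0.019]], fingers=[-0.9,-0.9,-0.9,-0.9,-0.9,-0.9,-0.9,-0.9])

```text
time: 29.38
eef_pos: [0.4824, 0.0524, 0.1176]
tool_rot: [-3.012, -0.397, -0.576]
ft_force: [0.4, -0.6, -2.6]
opening: 0.178
gripper_force: 50.0
```

```bash
python3 -c "
from plan import *
c=cur(); print(np.round(c,3)); path(c,(.46,.13,.131,45,24))"
```

```text
[ 0.476  0.051  0.135 15.028 21.657]
t 29.38 pos [0.4824 0.0524 0.1176] 
R [[0.898, 0.259, 0.356], [0.241, -0.966, 0.096], [0.369, -0.001, -0.929]] q [-0.25 -0.14  0.06  2.27 -0.04  0.64 -1.47] F [ 0.4 -0.6 -2.6] open 0.178 50.0
TURN [[0.008, 0.002, -0.021], [0.03, 0.006, -0.076], [0.061, 0.013, -0.154], [0.098, 0.02, -0.242], [0.136, 0.028, -0.331], [0.169, 0.034, -0.408], [0.193, 0.038, -0.462], [0.202, 0.04, -0.482]] 
DP [[0.0, -0.004, 0.0], [0.001, -0.013, 0.001], [0.001, -0.027, 0.002], [0.002, -0.042, 0.003], [0.002, -0.058, 0.004], [0.003, -0.071, 0.005], [0.003, -0.081, 0.005], [0.003, -0.085, 0.006]]
```

```bash
python3 -c "
from plan import *
c=cur(); path(c,(.448,.125,.135,45,24))"
```

```text
t 29.38 pos [0.4824 0.0524 0.1176] 
R [[0.898, 0.259, 0.356], [0.241, -0.966, 0.096], [0.369, -0.001, -0.929]] q [-0.25 -0.14  0.06  2.27 -0.04  0.64 -1.47] F [ 0.4 -0.6 -2.6] open 0.178 50.0
TURN [[0.008, 0.002, -0.021], [0.03, 0.006, -0.076], [0.061, 0.013, -0.154], [0.098, 0.02, -0.242], [0.136, 0.028, -0.331], [0.169, 0.034, -0.408], [0.193, 0.038, -0.462], [0.202, 0.04, -0.482]] 
DP [[-0.0, -0.004, -0.0], [-0.001, -0.013, -0.0], [-0.002, -0.026, -0.001], [-0.003, -0.041, -0.001], [-0.005, -0.057, -0.002], [-0.006, -0.07, -0.002], [-0.007, -0.079, -0.003], [-0.007, -0.083, -0.003]]
```

>>> send_rows(turn=[[0.008,0.002,-0.021],[0.03,0.006,-0.076],[0.061,0.013,-0.154],[0.098,0.02,-0.242],[0.136,0.028,-0.331],[0.169,0.034,-0.408],[0.193,0.038,-0.462],[0.202,0.04,-0.482]], dp=[[-0.002,-0.004,0],[-0.004,-0.013,0],[-0.006,-0.026,-0.001],[-0.007,-0.041,-0.001],[-0.007,-0.057,-0.002],[-0.007,-0.07,-0.002],[-0.007,-0.079,-0.003],[-0.007,-0.083,-0.003]], fingers=[-0.9,-0.9,-0.9,-0.9,-0.9,-0.9,-0.9,-0.9])

```text
time: 30.38
eef_pos: [0.4538, 0.1302, 0.1179]
tool_rot: [-2.704, -1.119, -0.577]
ft_force: [1.0, 1.1, -2.3]
opening: 0.179
gripper_force: 50.0
```

```bash
python3 -c "
from plan import *
c=cur(); print(np.round(c,3)); path(c,(.452,.196,.10,70,30))"
```

```text
[ 0.448  0.125  0.135 44.953 24.07 ]
t 30.38 pos [0.4538 0.1302 0.1179] 
R [[0.646, 0.707, 0.289], [0.645, -0.708, 0.288], [0.408, 0.001, -0.913]] q [-0.39 -0.15  0.17  2.29 -0.31  0.67 -0.79] F [ 1.   1.1 -2.3] open 0.179 50.0
TURN [[0.009, 0.004, -0.017], [0.029, 0.016, -0.062], [0.059, 0.033, -0.125], [0.095, 0.052, -0.197], [0.132, 0.07, -0.268], [0.166, 0.087, -0.33], [0.19, 0.098, -0.373], [0.2, 0.102, -0.389]] 
DP [[0.002, -0.002, 0.002], [0.006, -0.008, 0.008], [0.011, -0.016, 0.017], [0.018, -0.026, 0.027], [0.024, -0.035, 0.037], [0.03, -0.044, 0.045], [0.034, -0.05, 0.051], [0.035, -0.052, 0.053]]
```

>>> send_rows(turn=[[0.009,0.004,-0.017],[0.029,0.016,-0.062],[0.059,0.033,-0.125],[0.095,0.052,-0.197],[0.132,0.07,-0.268],[0.166,0.087,-0.33],[0.19,0.098,-0.373],[0.2,0.102,-0.389]], dp=[[0.002,-0.002,0.002],[0.006,-0.008,0.008],[0.011,-0.016,0.017],[0.018,-0.026,0.027],[0.024,-0.035,0.037],[0.03,-0.044,0.045],[0.034,-0.05,0.051],[0.035,-0.052,0.053]], fingers=[-0.9,-0.9,-0.9,-0.9,-0.9,-0.9,-0.9,-0.9])

```text
time: 31.38
eef_pos: [0.4555, 0.2048, 0.0834]
tool_rot: [-2.276, -1.593, -0.609]
ft_force: [-0.5, 0.3, -2.3]
opening: 0.184
gripper_force: 50.0
```

```bash
python3 -c "
from plan import *
c=cur(); print(np.round(c,3)); path(c,(.452,.196,.0395,70,29.9))"
```

```text
[ 0.452  0.196  0.1   69.984 29.974]
t 31.38 pos [0.4555 0.2048 0.0834] 
R [[0.297, 0.94, 0.171], [0.814, -0.342, 0.47], [0.5, -0.0, -0.866]] q [-0.47  0.04  0.27  2.24 -0.73  0.71 -0.03] F [-0.5  0.3 -2.3] open 0.184 50.0
TURN [[-0.0, -0.0, -0.0], [-0.0, -0.0, -0.0], [-0.0, -0.0, -0.0], [-0.0, -0.001, -0.0], [-0.0, -0.001, -0.0], [-0.0, -0.001, -0.0], [-0.0, -0.001, -0.0], [-0.0, -0.001, -0.0]] 
DP [[-0.001, -0.0, 0.002], [-0.005, -0.0, 0.008], [-0.01, -0.0, 0.017], [-0.015, -0.0, 0.026], [-0.021, -0.0, 0.036], [-0.025, -0.0, 0.044], [-0.029, -0.0, 0.05], [-0.03, -0.0, 0.052]]
```

>>> send_rows(turn=[[0,0,0],[0,0,0],[0,0,0],[0,0,0],[0,0,0],[0,0,0],[0,0,0],[0,0,0]], dp=[[-0.005,0,0.008],[-0.01,0,0.017],[-0.015,0,0.026],[-0.021,0,0.036],[-0.025,0,0.044],[-0.029,0,0.05],[-0.03,0,0.052],[-0.03,0,0.052]], fingers=[-0.9,-0.9,-0.9,-0.9,-0.9,-0.9,-0.9,-0.9])

```text
time: 32.38
eef_pos: [0.4558, 0.2051, 0.0243]
tool_rot: [-2.275, -1.592, -0.611]
ft_force: [-1.1, -1.7, 0.9]
opening: 0.182
gripper_force: 50.0
```

```bash
python3 -c "
from plan import *
print(np.round(cur(),4)); st()"
```

```text
[4.52600e-01 1.96200e-01 4.08000e-02 6.99616e+01 3.00430e+01]
t 32.38 pos [0.4558 0.2051 0.0243] 
R [[0.297, 0.939, 0.172], [0.813, -0.343, 0.47], [0.501, 0.0, -0.866]] q [-0.45  0.17  0.25  2.27 -0.92  0.62  0.19] F [-1.1 -1.7  0.9] open 0.182 50.0
```

>>> send_rows(turn=[[0,0,0],[0,0,0],[0,0,0],[0,0,0],[0,0,0],[0,0,0],[0,0,0],[0,0,0]], dp=[[-0.001,0,0.0015],[-0.001,0,0.002],[-0.001,0,0.002],[-0.001,0,0.002],[-0.001,0,0.002],[-0.001,0,-0.03],[-0.001,0,-0.08],[-0.001,0,-0.13]], fingers=[-0.9,-0.9,0,0.1,0.1,0.1,0.1,0.1])

```text
time: 33.38
eef_pos: [0.4323, 0.1423, 0.1369]
tool_rot: [-2.276, -1.593, -0.608]
ft_force: [2.1, 1.2, 0.7]
opening: 0.549
gripper_force: 0.0
```

>>> send_rows(turn=[[0,0,0],[0,0,0],[0,0,0],[0,0,0],[0,0,0]], dp=[[0.03,0,-0.05],[0.05,0,-0.08],[0.05,0,-0.08],[0.05,0,-0.08],[0.05,0,-0.08]], fingers=[0.1,0.1,0.1,0.1,0.1])

```text
time: 34.0
eef_pos: [0.4334, 0.1461, 0.2289]
tool_rot: [-2.276, -1.592, -0.606]
ft_force: [-0.8, -0.5, -0.1]
opening: 0.55
gripper_force: 0.0
```

```bash
python3 -c "
from plan import *
st()
im,d=shot('top'); P=cloud('top',d); S=P[235:310,190:280].reshape(-1,3); S=S[(S[:,2]>-.01)&(S[:,2]<.06)]
rel=S[:,:2]-[.4833,.2853]; x=rel@[.342,.940]; y=rel@[-.94,.342]
for a in (-.025,-.01,.005,.02,.045,.06,.075):
  for lo,hi in((-.05,0),(0,.05)):
    k=(x>a)&(x<a+.012)&(y>lo)&(y<hi); print(a,lo,k.sum(),np.median(S[k,2]).round(3) if k.any() else '',end=' | ')
cv2.imwrite('pics/t9.png',im[:,:,::-1]); im,d=shot('scene','s9.png')"
```

```text
t 34.0 pos [0.4334 0.1461 0.2289] 
R [[0.298, 0.94, 0.169], [0.814, -0.342, 0.469], [0.499, -0.002, -0.867]] q [-0.4  -0.24  0.29  2.13 -0.46  1.04 -0.26] F [-0.8 -0.5 -0.1] open 0.55 0.0
-0.025 -0.05 75 0.006 | -0.025 0 78 0.006 | -0.01 -0.05 86 0.006 | -0.01 0 85 0.006 | 0.005 -0.05 84 0.006 | 0.005 0 83 0.006 | 0.02 -0.05 88 0.006 | 0.02 0 86 0.006 | 0.045 -0.05 85 0.011 | 0.045 0 93 0.011 | 0.06 -0.05 91 0.016 | 0.06 0 94 0.017 | 0.075 -0.05 93 0.022 | 0.075 0 92 0.022 |
```

View pics/s9.png

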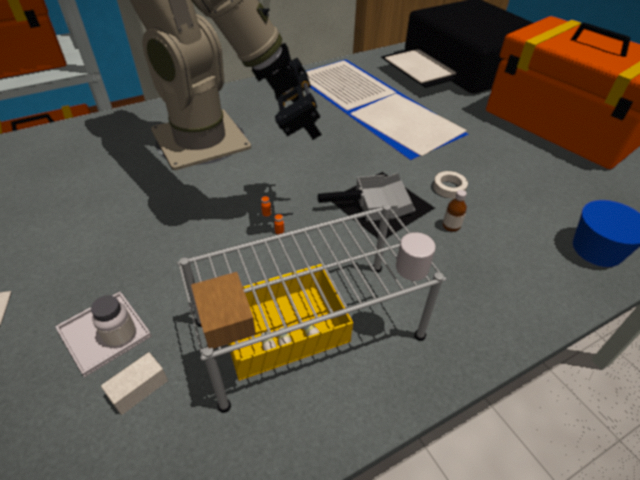

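View pics/t9.png

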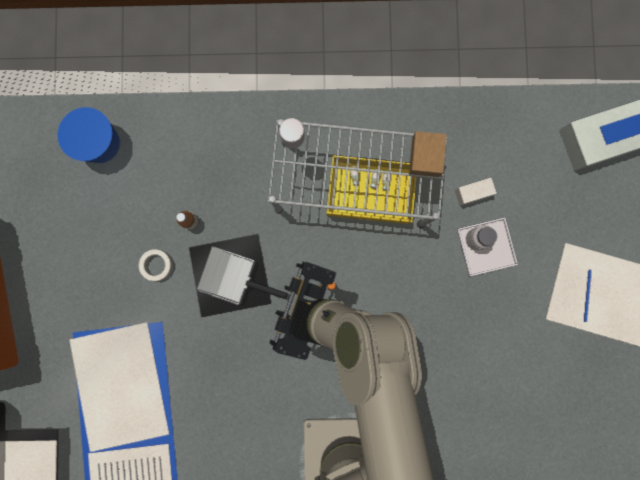

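The three vials are in the bin and the scoop is flat on its mat. The bottle appears to have been knocked sideways within the tray: in the scene view it is now at (112,322), where it was at (98,320). I'll measure it.

```bash
python3 -c "
from plan import *
def m():
  im,d=shot('top'); P=cloud('top',d)
  S=P[205:285,450:525].reshape(-1,3); S=S[(S[:,2]>.085)&(S[:,2]<.12)]; print(len(S),(S.min(0)+S.max(0))/2,np.ptp(S,0),np.percentile(S[:,2],[5,50,95]))
  c=(S.min(0)+S.max(0))[:2]/2-[.5564,-.3809]; a=np.radians(14)
  for a in (a,-a): print('tray coords',c@[np.cos(a),np.sin(a)],c@[-np.sin(a),np.cos(a)])
  # plane tilt of cap top
  k=S[:,2]>np.median(S[:,2])-.004; A=np.c_[S[k,:2]-S[k,:2].mean(0),np.ones(k.sum())]; print(np.linalg.lstsq(A,S[k,2],rcond=None)[0])
m()"
```

```text
301 [ 0.57743316 -0.35495515  0.0948815 ] [0.04537742 0.04663342 0.01945524] [0.08995986 0.09849182 0.10299818]
tray coords 0.02668501730430689 0.020085796782732493
tray coords 0.014131761388847341 0.03026256269678873
[0.00662174 0.01376794 0.09896421]
```

The bottle stands upright on the tray floor, with its cap at 99 mm and level. It is 27 and 20 mm off centre, within the 31 mm the walls allow. Everything is in place, so I'm handing in.

```bash
python3 -c "
from station import robot
print(robot.job_done())"
```

```text
the job is handed in; nothing more can be done
None
```

The job is handed in: all three used vials are in the bin, the empty scoop is flat on its mat, and the bottle is upright in its tray, though it was nudged off centre during the run and I left it there.

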